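Load the bench candler, park its hood plunger and shut the hood

TASK

Set the green tray into the candler's pocket the one way round it fits, fully down, and stand every hen's egg from the pulp flat in the tray's cups, blunt end up as they stand now and without dropping any. Once all is loaded, swing the black hood fully shut so that its tab sits down behind the front rim: the hood is locked upright until you pull its spring plunger knob up and twist it clockwise into its rest notch, and the plunger stays parked there, pulled out. Leave the nest egg, magnifier, tally counter, torch and marker where they are.

Things in the scene. Friction and masses are not known exactly. Their poses are not given: they have to be found in the camera images.
- tray_fin (a point): centre of the grip fin of the loose green six-cup egg tray (192 x 124 x 21 mm, 160 g): fin upright, 40 mm long (x), 10 thick (y), rising 33 mm above the tray's top; this point is 18 mm above the top, 39 above the underside. x along the tray, z up. Cups (36 mm openings) at x -68, 0, 68 and y -29, 29 mm; a seated egg's mid point is about 5 mm below this point. Only the +x +y corner is cut at 45 degrees
- tray_cut (a point): middle of the cut-off corner edge of the tray, at its underside, 84 mm along x and 50 mm along y from the tray's middle
- pocket (a point): middle of the floor, 66 mm above the table, of the pocket in the fixed grey bench candler: 14 mm deep from the flat deck, 198 x 130 mm (3 mm play round the tray), one corner filled in to the tray's outline. x along the candler's 224 mm length, y to the hinge side, z up. Tray home: on this floor, axes along these, tray_fin 39 mm above this point
- pocket_cut (a point): middle of the pocket's filled-in corner edge, on the pocket's floor: the tray's cut corner belongs here. From pocket it lies 86 mm along x and 52 mm along y
- egg1_mid (a point): a brown hen's egg, 42 mm thick at its widest, 55 mm tall, 55 g, standing blunt end up in the grey pulp flat; or absent. This point is half-way up; the widest girth is 2.5 mm above it. Smooth, its weight sits low. z runs from the pointed to the blunt end
- egg2_mid (a point): a brown hen's egg, 42 mm thick at its widest, 55 mm tall, 55 g, standing blunt end up in the grey pulp flat; or absent. This point is half-way up; the widest girth is 2.5 mm above it. Smooth, its weight sits low. z runs from the pointed to the blunt end
- egg3_mid (a point): a brown hen's egg, 42 mm thick at its widest, 55 mm tall, 55 g, standing blunt end up in the grey pulp flat; or absent. This point is half-way up; the widest girth is 2.5 mm above it. Smooth, its weight sits low. z runs from the pointed to the blunt end
- egg4_mid (a point): a brown hen's egg, 42 mm thick at its widest, 55 mm tall, 55 g, standing blunt end up in the grey pulp flat; or absent. This point is half-way up; the widest girth is 2.5 mm above it. Smooth, its weight sits low. z runs from the pointed to the blunt end
- egg5_mid (a point): a brown hen's egg, 42 mm thick at its widest, 55 mm tall, 55 g, standing blunt end up in the grey pulp flat; or absent. This point is half-way up; the widest girth is 2.5 mm above it. Smooth, its weight sits low. z runs from the pointed to the blunt end
- egg6_mid (a point): a brown hen's egg, 42 mm thick at its widest, 55 mm tall, 55 g, standing blunt end up in the grey pulp flat; or absent. This point is half-way up; the widest girth is 2.5 mm above it. Smooth, its weight sits low. z runs from the pointed to the blunt end
- flat: fixed grey pulp flat holding the eggs, 208 (x) x 158 (y) x 26 mm, 4 x 3 cells of pitch 50 mm; origin under its middle. Eggs stand only in the rows y = +50 and -50 mm, as near as 50 mm to each other along x, so grip them on their +y and -y sides; the middle row is empty. An egg's mid point is about 38 mm above the table here
- knob_grip (a point): centre of the wing of the spring plunger's black knob, on an upright stem on a small tower by the hinge: wing 40 mm long (y), 12 thick (x), 24 tall; 164 mm above the table when down. Axes turn with the knob; z up. A 26 mm disc is below the wing; the tower's top is 42 mm below this point. The upright hood begins 72 mm away on the candler's -x side
- plunger_pull (a joint): how far the plunger is pulled up, m: 0 = down, nose in the hood's hinge hub, hood locked; 0.018 = upper stop. Its spring presses down with 5 N at 0, 12 N at 0.015. A cross pin bars turning until it is up about 0.012; twisted clockwise, it then rests in a notch at about 0.0085: held up, hood free
- plunger_twist (a joint): turn of the knob, rad, growing clockwise seen from above: 0 = pin over its slot, stop at 1.25; the rest notch holds it between 1.12 and 1.25, after a 3 mm drop
- hood (a joint): hood's hinge angle, rad: 0 = shut, 1.5 = upright, as locked at the start. The hinge is stiff (0.55 N m), the hood stays at any angle; it takes about 5 N at the free edge to swing it
- hood_hinge (a point): on the hood's hinge axis, mid length, 85 mm above the table, 82 mm to the +y side of the pocket's middle; the hinge runs along the candler's x and the hood swings from the +y side over the pocket. Axes turn with the hood and are the candler's when shut: x along the hinge, -y to the free edge, z to the hood's top
- hood_top (a point): on the outside of the black hood's flat top plate, mid length, 130 mm from the hinge axis to the free edge, 65.5 mm to the outer side. The hood is a shallow box 216 mm long (x), 163.5 mm from hinge to free edge. Upright, this plate faces away from the pocket and can be pushed; its windows are glazed
- hood_handle (a point): middle of the hood's steel bar handle, 10 mm thick, 80 mm long (x), 30 mm out from the free edge, 38 mm in z and -193.5 mm in y of the hinge's axes; on top when upright. A 60 mm metal tab in the middle of the free edge reaches down to the deck when shut, just behind the 4 mm rim, 16 mm high, along the deck's -y edge
- nest_egg_mid (a point): white ceramic nest egg lying in a saucer, 46 mm thick, 61 mm long: a bystander, not for the candler; its middle
- magnifier: bystander: brass pocket magnifier, 96 x 48 x 6 mm, centre of its lens, on the table
- tally: bystander: chrome tally counter, 44 mm round, 24 mm high, underside
- torch: bystander: black candling torch lying down, 120 mm long, 36 mm thick, its middle on the table
- marker: bystander: grey marker pen lying down, 135 mm long, 13 mm thick, its middle on the table
Not all that is in view belongs to the job. What is shaped like the part that bears egg2_mid but blue, orange or red is not meant.

How it is judged:
By the outcome, as a careful person would: the job done as asked, in the order asked, and still so for the second after the job is handed in, with the robot touching nothing.
Of egg1, egg2, egg3, egg4, egg5, egg6 only 3 to 5 are there at a start; the rules pass over those that are not, and their reading is None.
At some moment in a run one of tray may be knocked a few centimetres aside while the robot is not near it.
It also fails if it takes over 210 s, if anything falls off the work surface, if the arm or the gripper's body presses on something with over 40 N, if the wrist force passes 120 N, or if a joint passes its speed limit or range.

ROBOT

A 6-joint arm with a two-finger parallel gripper is mounted at the origin on the work surface. World frame = base frame: x ahead of the robot, y to its left, z up, the work surface at z = 0. Lengths are in mm, angles in degrees, forces in N, time in s.
With the tool pointing down it reaches from about 350 to 850 mm from the base axis. Payload 8.1 kg.
Tool frame: the origin (TCP) lies midway between the tips of the shut fingers; the grasp point (between the pads) lies 19 mm behind it; z points along the fingers, y is the direction in which the jaws open and shut (so a half turn about z gives the same grasp; the last joint's range is limited). The gripper opens to 85 mm and grips with 20 to 120 N. Pads are 22 mm wide; open, the fingers measure 114 mm over their backs; the gripper's body (76 mm by 85 mm) begins 54 mm behind the grasp point. The pads swing forward as they close: fully open they stand 13 mm farther back than shut.
Start: joints at [62.945, 7.471, 85.268, -0, 87.261, -4.893], TCP at [226.315, 555.686, 231.292] pointing down, gripper open.
Joint ranges: [-169.43, 169.43], [-51.17, 129.36], [1.28, 143.12], [-76.62, 256.62], [0, 156.53], [-152.29, 152.29]. Speed limits (degrees/s): [136.94, 136.94, 159.86, 180, 180, 180].

INTERFACE

Orientations are given as [roll, pitch, yaw] about the fixed x, y, z axes, in that order (R = Rz(yaw) Ry(pitch) Rx(roll)).
In Python, from bench import telemetry, snapshot, camera_params, job gives the robot as it stands. The module is installed in compiled form; this text tells all that it offers.
- The arm moves only by the shell command python3 -m jog 'ROWS' [FORCE]. ROWS is JSON, a list that holds one entry, the list of rows, each a list of 7 numbers: the shift along the tool's x, y, z in units of 50 mm (1.0 is 50 mm), then the turn, a rotation vector about the tool's x, y, z in units of 2 pi rad (1.0 is 2 pi rad), then the opening, from 0 (shut) to 1 (fully open). In form: [[[dx, dy, dz, rx, ry, rz, claw], ...]]. A call has 1 to 12 rows; each row shifts and turns the commanded pose from where the row before left it, along the tool's axes as they then stand; what a row does not reach is not made up. A row lasts 1/8 s, in which the tool goes at most 62.5 mm and 10.7 degrees, less where a joint would pass 70% of its speed; a pose out of reach is approached as far as the arm can. A call with a number of a shift or a turn outside -1 to 1 is refused whole. A call with a gripper value outside its range is refused whole. The fingers move at their own pace and stop on an object; FORCE is the grip in N (left out, the last holds). Time passes only in rows, so rows that do not move let the fingers close. It gives the time, the measured TCP pose, the force and the opening at its end, in the units of the state.
- telemetry.sense(): the state, without advancing time (a new reading comes with each control period).
- snapshot(name): name is "side" or "top"; returns (picture, depth): 480x640x3 uint8, red, green, blue; 480x640 float32, mm along the optical axis (not along the pixel's ray), 0 where there is no reading.
- camera_params(name): a dict with "K" (3x3 intrinsics, pixels), "extrinsics" (4x4, takes a point from camera to world coordinates). Camera axes: x right, y down, z forward; pixel columns grow to the right and rows downward; lengths in mm; the calibration is good to about 2 mm. A picture is of the moment at which its call begins. camera_params takes no time and is no camera call.
- job.hand_in(): hands the job in, once; it reports no verdict.
The state is a dict: "time": time; "joint_pos": joint angles; "qd": joint speeds; "joint_efforts": joint torques, N m; "tool_pos": TCP position; "tcp_rot": TCP orientation; "ft_force": force on the tool from outside, world axes, zero at the start; "wrist_torque": the same for the moment, N m; "finger_gap": finger opening in mm.
Only numpy, scipy, OpenCV 4.12 (cv2) and the standard library are available. Lean on these libraries where they do the work, as an engineer would, in place of code of your own. Each camera call takes 0.05 s, during which the arm holds its last target. There are 200 camera calls.

## Working session

There is one attempt and no reset: what is moved stays moved. The work goes in short steps, Python scripts to look and compute and a shell command to move; the robot and the scene stay as the last step left them, time stands still between calls to the robot, and variables do not carry over. Pictures are saved under pics/ and viewed, about 12 in all and at most 16, crops included, and the job is handed in when it is done.

```bash
mkdir -p pics; cat > h.py <<'E'
import numpy as np,cv2
from bench import telemetry,snapshot,camera_params,job
from scipy.spatial.transform import Rotation as R
def snap(n,f=None):
    p,d=snapshot(n)
    if f: cv2.imwrite('pics/'+f,p[:,:,::-1])
    return p,d
def cloud(n,d):
    c=camera_params(n);K=np.array(c['K']);T=np.array(c['extrinsics'])
    v,u=np.mgrid[:480,:640]
    P=np.stack([(u-K[0,2])*d/K[0,0],(v-K[1,2])*d/K[1,1],d],-1)
    return P@T[:3,:3].T+T[:3,3]
def proj(n,w):
    c=camera_params(n);K=np.array(c['K']);T=np.linalg.inv(np.array(c['extrinsics']))
    q=K@(T[:3,:3]@np.array(w,float)+T[:3,3]);return q[:2]/q[2]
def st():
    s=telemetry.sense();print('t',s['time'],'pos',np.round(s['tool_pos'],1),'rpy',np.round(s['tcp_rot'],1),'F',np.round(s['ft_force'],1),'gap',round(s['finger_gap'],1));return s
E
python3 - <<'E'
from h import *
st()
for n in('top','side'):
    p,d=snap(n,n+'0.png');c=camera_params(n);print(n,np.round(c['K'],1).tolist(),np.round(c['extrinsics'],3).tolist())
    np.savez(n+'0.npz',p=p,d=d)
E
```

```text
t 0.0 pos [226.1 555.2 230.3] rpy [-179.9   -0.   157.8] F [ 0.8  0.  -0.2] gap 85.3
top [[562.0, 0.0, 323.8], [0.0, 562.0, 243.9], [0.0, 0.0, 1.0]] [[0.029, -0.996, 0.081, 401.903], [-1.0, -0.029, 0.004, 83.021], [-0.002, -0.081, -0.997, 1204.037], [0.0, 0.0, 0.0, 1.0]]
side [[478.9, 0.0, 323.3], [0.0, 478.9, 243.4], [0.0, 0.0, 1.0]] [[0.697, -0.515, 0.499, -8.841], [-0.717, -0.504, 0.482, -407.311], [0.003, -0.693, -0.721, 834.477], [0.0, 0.0, 0.0, 1.0]]
```

View pics/top0.png

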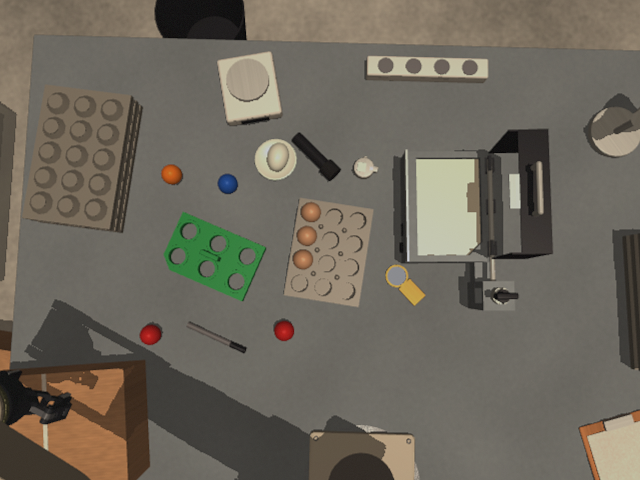

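View pics/side0.png

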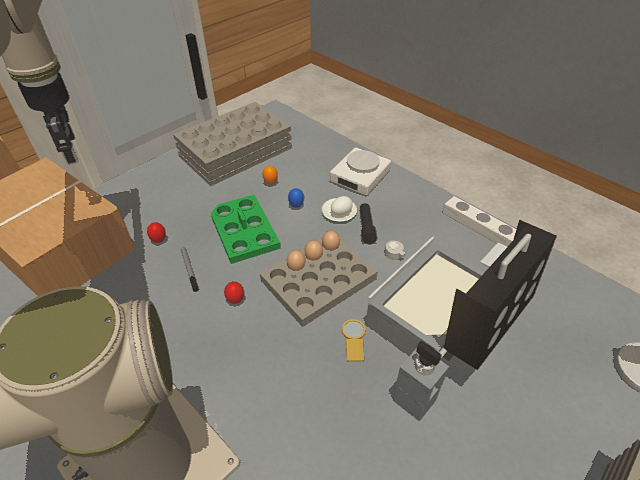

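The top view shows the tray at (213,257) with its cut corner at lower left (168,262). Three brown eggs stand at (311,212), (307,236) and (303,259). The candler pocket is at (445,205), the hood is upright at (530,195), and the knob is at (503,296). The orange, blue and red eggs (172,174), (228,184), (150,334) and (284,331) aren't meant, because only the brown ones stand in the flat.

```bash
python3 - <<'E'
from h import *
def rect(P):
    r=cv2.minAreaRect(P[:,:2].astype(np.float32));print('  rect c',np.round(r[0],1),'size',np.round(r[1],1),'ang',round(r[2],2));return r
for n in('top','side'):
    z=np.load(n+'0.npz');p=z['p'].astype(int);d=z['d'];W=cloud(n,d)
    hsv=cv2.cvtColor(z['p'],cv2.COLOR_RGB2HSV)
    g=(hsv[...,0]>50)&(hsv[...,0]<75)&(hsv[...,1]>150)&(d>0)
    P=W[g];print(n,'green',len(P),np.percentile(P[:,2],[1,10,50,90,99]).round(1))
    t=P[abs(P[:,2]-21)<5];rect(t)
    f=P[P[:,2]>44];print('  fin top',len(f),f.mean(0).round(1));rect(f)
    # eggs: brown/orange-ish saturated z 25..75
    e=((hsv[...,0]<15)&(hsv[...,1]>90)&(W[...,2]>45)&(W[...,2]<75)&(d>0)).astype(np.uint8)
    k,l,s,c=cv2.connectedComponentsWithStats(e)
    for i in range(1,k):
        if s[i,4]>40:
            Q=W[l==i];A=np.c_[2*Q,np.ones(len(Q))];
            print('  egg',c[i].round(),s[i,4],Q.mean(0).round(1),'zmax',Q[:,2].max().round(1),'xy mid',((Q.max(0)+Q.min(0))/2).round(1))
    # candler
    reg=np.zeros((480,640),bool)
    if n=='top': reg[120:320,395:560]=1
    else: reg[200:420,360:560]=1
    C=W[reg&(d>0)]
    for lo,hi in((62,70),(77,83),(92,99),(150,185)):
        q=C[(C[:,2]>lo)&(C[:,2]<hi)];print('  z',lo,hi,len(q),q.min(0).round(1),q.max(0).round(1));
    q=C[(C[:,2]>60)&(C[:,2]<70)];
    if len(q)>20: rect(q)
E
python3 -c "
import cv2
a=cv2.imread('pics/top0.png');b=cv2.imread('pics/side0.png')
x=cv2.resize(a[120:320,395:560],None,fx=3,fy=3);y=cv2.resize(b[200:420,360:560],(545,600))
cv2.imwrite('pics/c1.png',cv2.resize(cv2.hconcat([x,y[:,:300]]),(795,600)))
"
```

```text
top green 1535 [ 5.2 16.7 21.9 25.7 56. ]
  rect c [465.4 323.5] size [190.  121.2] ang 68.34
  fin top 76 [466.8 325.   53.6]
  rect c [466.1 324.3] size [39.8 10.1] ang 68.32
  egg [169. 172.] 183 [635.7 414.9  50.7] zmax 58.4 xy mid [635.9 416.3  51.7]
  egg [310. 211.] 284 [561.1 117.9  57.9] zmax 69.6 xy mid [562.2 117.9  57.4]
  egg [306. 235.] 281 [511.5 124.7  58.1] zmax 68.9 xy mid [512.7 124.6  57. ]
  egg [302. 259.] 295 [462.7 131.2  58.2] zmax 69.5 xy mid [463.  131.3  57.6]
  egg [283. 331.] 204 [315.7 166.4  51.4] zmax 61.2 xy mid [314.8 167.2  53.2]
  egg [148. 335.] 204 [299.8 441.2  50.9] zmax 58.4 xy mid [300.6 441.5  51.7]
  egg [137. 417.] 595 [138.2 450.6  60.1] zmax 75.0 xy mid [134.4 468.   60. ]
  egg [ 80. 367.] 102 [233.2 570.4  60. ] zmax 74.7 xy mid [233.3 571.3  60.1]
  z 62 70 5168 [ 373.4 -254.4   62. ] [684.4 -68.9  70. ]
  z 77 83 2087 [ 372.  -257.9   77. ] [691.6 -69.1  83. ]
  z 92 99 466 [ 372.5 -310.6   92. ] [687.7 -68.8  99. ]
  z 150 185 373 [ 388.2 -304.4  150. ] [ 688.5 -227.8  184.9]
  rect c [ 529.4 -164.1] size [315.  182.5] ang 1.53
sid
[... 314 characters left out ...]
31.4 448.9  60. ]
  egg [331. 238.] 137 [554.4 113.2  54.2] zmax 65.6 xy mid [556.4 116.6  55.3]
  egg [313. 249.] 130 [504.4 119.4  53.1] zmax 62.0 xy mid [507.7 123.8  53.6]
  egg [296. 258.] 139 [455.8 126.1  54. ] zmax 63.9 xy mid [458.6 129.8  54.5]
  egg [ 17. 270.] 56 [ 15.1 521.3  60.1] zmax 75.0 xy mid [ 14.8 525.1  60.9]
  egg [233. 287.] 146 [311.1 163.7  49.9] zmax 55.4 xy mid [313.5 165.8  50.2]
  z 62 70 4212 [ 369.  -278.8   62.1] [678.5 -75.9  70. ]
  z 77 83 1794 [ 369.3 -279.    77. ] [689.5 -71.1  83. ]
  z 92 99 450 [ 369.  -310.2   92. ] [685.3 -67.9  99. ]
  z 150 185 1342 [ 385.4 -306.1  150. ] [ 689.9 -228.8  185. ]
  rect c [ 522.7 -174.1] size [310.8 200.2] ang 1.77
```

View pics/c1.png

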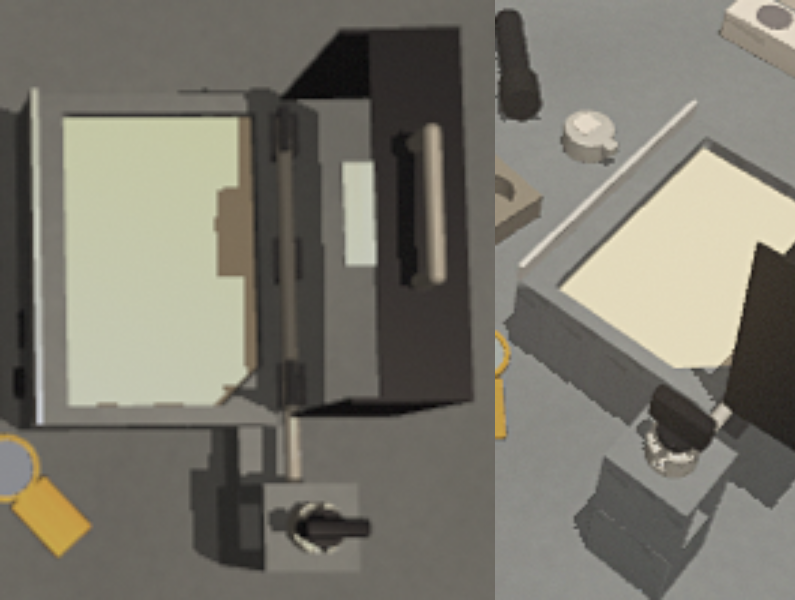

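The crop shows the pocket's filled corner at lower right, on the hinge and tower side. The knob wing lies along the image horizontal, at about (333,527) in the crop. Next I'll fit the candler frame.

```bash
python3 - <<'E'
from h import *
z=np.load('top0.npz');p=z['p'];d=z['d'];W=cloud('top',d);g=p.astype(int)
c=camera_params('top');K=np.array(c['K']);T=np.array(c['extrinsics'])
def atz(u,v,h):
    r=T[:3,:3]@np.array([(u-K[0,2])/K[0,0],(v-K[1,2])/K[1,1],1.]);s=(h-T[2,3])/r[2];return (T[:3,3]+s*r)[:2]
print('floor z',np.median(W[180:230,430:460,2]),'deck z',np.median(W[250:256,425:460,2]), 'rim z',np.percentile(W[150:262,402:410,2],99))
gray=cv2.cvtColor(p,cv2.COLOR_RGB2GRAY).astype(float)
def edge(line): # subpixel max gradient
    gr=np.abs(np.diff(line));i=gr.argmax();w=gr[max(0,i-1):i+2];return (np.arange(max(0,i-1),i+2)*w).sum()/w.sum()+.5
L=np.array([atz(410+edge(gray[v,410:424]),v,80) for v in range(165,250,5)])
Tt=np.array([atz(u,150+edge(gray[150:168,u]),66) for u in range(425,470,4)])
T8=np.array([atz(u,150+edge(gray[150:168,u]),80) for u in range(425,470,4)])
B=np.array([atz(u,246+edge(gray[246:262,u]),80) for u in range(425,462,4)])
for n,a,ax in(('left',L,0),('top66',Tt,1),('top80',T8,1),('bot',B,1)):
    f=np.polyfit(a[:,ax],a[:,1-ax],1);print(n,a.mean(0).round(1),'slope deg',np.degrees(np.arctan(f[0])).round(2),'resid',np.std(a[:,1-ax]-np.polyval(f,a[:,ax])).round(2))
# rim
m=(W[...,2]>90)&(W[...,2]<102)&(W[...,1]>-85)&(W[...,1]<-55)&(W[...,0]>420);P=W[m];f=np.polyfit(P[:,0],P[:,1],1);print('rim',P.mean(0).round(1),P.min(0),P.max(0),np.degrees(np.arctan(f[0])))
# knob wing, handle
for nm in('top','side'):
    zz=np.load(nm+'0.npz');Wn=cloud(nm,zz['d'])
    m=(Wn[...,0]>340)&(Wn[...,0]<440)&(Wn[...,1]<-200)&(Wn[...,1]>-330)&(Wn[...,2]>158)&(Wn[...,2]<185)&(zz['d']>0);P=Wn[m]
    t=P[P[:,2]>171];print(nm,'wing',len(t),t.mean(0).round(1),cv2.minAreaRect(t[:,:2].astype(np.float32)))
    m=(Wn[...,0]>440)&(Wn[...,0]<720)&(Wn[...,1]<-200)&(Wn[...,1]>-420)&(Wn[...,2]>258)&(zz['d']>0);P=Wn[m];print('handle',len(P),P.mean(0).round(1),P.min(0).round(1),P.max(0).round(1))
    m=(Wn[...,0]>440)&(Wn[...,0]<720)&(Wn[...,1]<-200)&(Wn[...,1]>-420)&(Wn[...,2]>235)&(Wn[...,2]<258)&(zz['d']>0);P=Wn[m];print('hood top edge',len(P),P.mean(0).round(1),P.min(0).round(1),P.max(0).round(1))
E
```

```text
floor z 67.77611621317067 deck z 68.3620260904587 rim z 101.36035697806825
left [577.1 -96.2] slope deg 1.86 resid 0.19
top66 [ 677.5 -159.8] slope deg -1.54 resid 0.07
top80 [ 674.1 -156.9] slope deg -1.54 resid 0.07
bot [ 478.7 -151.1] slope deg -1.58 resid 0.91
rim [572.2 -73.8  96.5] [464.29199157 -79.14584959  90.01977766] [687.67187967 -68.84052389 101.92156704] 1.97089996553983
top wing 140 [ 400.9 -247.7  177.1] ((401.4009094238281, -247.42942810058594), (10.8962984085083, 38.9213752746582), 1.6964243650436401)
handle 389 [ 580.1 -265.3  283.1] [ 475.6 -295.7  258. ] [ 655.2 -259.2  291.2]
hood top edge 3938 [ 580.3 -265.6  251.9] [ 472.9 -300.4  235.2] [ 690.8 -224.7  257.9]
side wing 189 [ 397.3 -248.4  175. ] ((397.927978515625, -248.29296875), (13.045511245727539, 39.03986358642578), 3.226799726486206)
handle 357 [ 570.8 -266.9  280.1] [ 533.6 -272.7  258.1] [ 622.9 -259.7  287.4]
hood top edge 3628 [ 562.8 -269.3  249.5] [ 468.9 -300.3  235. ] [ 689.5 -224.   258. ]
```

```bash
cat >> h.py <<'E'
def go(pos,jaw=None):
    """print turn (tool rz units) then shift in the tool frame after that turn, units of 50 mm (tool down)"""
    s=st();Rm=R.from_euler('xyz',s['tcp_rot'],degrees=True)
    y=Rm.as_matrix()[:,1];j=np.degrees(np.arctan2(y[1],y[0]));t=0
    if jaw is not None: t=(j-jaw+180)%360-180
    Rn=Rm*R.from_rotvec([0,0,np.radians(t)])
    print('jaw',round(j,2),'q',np.round(s['joint_pos'],0),'| rz',round(t/360,4),'shift',np.round(Rn.inv().apply(np.array(pos)-s['tool_pos'])/50,3),'tilt fix',np.round((Rn.inv()*R.from_euler('xyz',[180,0,R.from_matrix(Rn.as_matrix()).as_euler('xyz',degrees=True)[2]],degrees=True)).as_rotvec()/2/np.pi,4))
E
python3 -c "
from h import *
go([465,324.2,100],-21.7)"
```

```text
t 0.1 pos [226.1 555.2 230.4] rpy [-179.9   -0.   157.8] F [ 0.8 -0.9  0.1] gap 85.4
jaw 67.84 q [63.  8. 85. -0. 87. -5.] | rz 0.2487 shift [-2.522  6.148  2.61 ] tilt fix [-0.      0.0003 -0.    ]
```

```bash
python3 -m jog '[[[0,0,0,0,0,0.0276,0.5],[0,0,0,0,0,0.0276,0.5],[0,0,0,0,0,0.0276,0.5],[0,0,0,0,0,0.0276,0.5],[0,0,0,0,0,0.0276,0.5],[0,0,0,0,0,0.0276,0.5],[0,0,0,0,0,0.0276,0.5],[0,0,0,0,0,0.0276,0.5],[0,0,0,0,0,0.0279,0.5]]]' 40
python3 -m jog '[[[-0.36,0.88,0,0,0,0,0.5],[-0.36,0.88,0,0,0,0,0.5],[-0.36,0.88,0,0,0,0,0.5],[-0.36,0.88,0,0,0,0,0.5],[-0.36,0.88,0,0,0,0,0.5],[-0.36,0.88,0.4,0,0,0,0.5],[-0.36,0.87,0.5,0,0,0,0.5],[0,0,0.5,0,0,0,0.5],[0,0,0.5,0,0,0,0.5],[0,0,0,0,0,0,0.5]]]'
python3 - <<'E'
from h import *
go([465,324.2,26],-21.7)
p,d=snap('side');hsv=cv2.cvtColor(p,cv2.COLOR_RGB2HSV)
W=cloud('side',d);m=(hsv[...,0]>50)&(hsv[...,0]<75)&(hsv[...,1]>150)&(d>0);P=W[m];P=P[abs(P[:,2]-21)<5]
print(len(P),P.mean(0),cv2.minAreaRect(P[:,:2].astype(np.float32)))
cv2.imwrite('pics/s1.png',cv2.resize(p[150:330,150:350,::-1],None,fx=3,fy=3))
E
```

```text
time: 1.23
tool_pos: [226.2, 555.4, 230.6]
tcp_rot: [-180.0, 0.1, 68.0]
ft_force: [-0.4, 0.1, 0.2]
finger_gap: 42.5
time: 2.48
tool_pos: [463.6, 323.7, 133.4]
tcp_rot: [-179.8, 0.3, 68.3]
ft_force: [-0.5, -0.3, -0.9]
finger_gap: 43.0
t 2.475 pos [463.6 323.7 133.4] rpy [-179.8    0.3   68.3] F [-0.5 -0.3 -0.9] gap 43.0
jaw -21.72 q [30.  6. 97.  0. 77. 51.] | rz -0.0 shift [0.03  0.03  2.147] tilt fix [-0.0006  0.0007 -0.    ]
1225 [453.35283391 303.40241665  20.56514566] ((463.1142272949219, 324.42791748046875), (196.24981689453125, 123.22735595703125), 68.59463500976562)
```

View pics/s1.png

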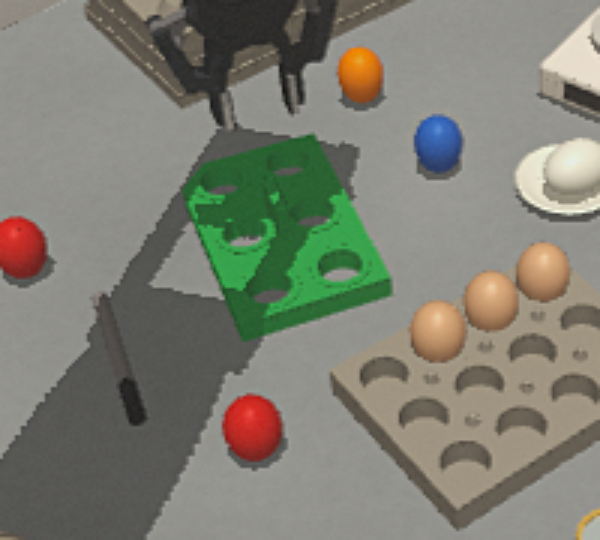

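The side view shows the jaws straddling the fin line above the tray, with the tray not yet knocked. Going down to grip.

```bash
python3 -m jog '[[[0.03,0.03,0.4,0,0,0,0.5],[0,0,0.4,0,0,0,0.5],[0,0,0.4,0,0,0,0.5],[0,0,0.4,0,0,0,0.5],[0,0,0.3,0,0,0,0.5],[0,0,0.2,0,0,0,0.5],[0,0,0,0,0,0,0.5],[0,0,0,0,0,0,0],[0,0,0,0,0,0,0],[0,0,0,0,0,0,0],[0,0,0,0,0,0,0],[0,0,0,0,0,0,0]]]' 60
python3 -m jog '[[[0,0,-0.2,0,0,0,0],[0,0,-0.4,0,0,0,0],[0,0,-0.6,0,0,0,0],[0,0,-0.8,0,0,0,0],[0,0,-0.8,0,0,0,0],[0,0,0,0,0,0,0]]]'
python3 -c "
from h import *
go([578.3,-161.2,180],91.75)"
```

```text
time: 4.03
tool_pos: [468.2, 326.3, 32.4]
tcp_rot: [179.9, -0.1, 68.3]
ft_force: [-0.8, 0.4, 6.0]
finger_gap: 8.8
time: 4.78
tool_pos: [470.0, 327.3, 177.4]
tcp_rot: [179.7, -0.4, 68.3]
ft_force: [1.0, 0.3, -0.5]
finger_gap: 8.5
t 4.775 pos [470.  327.3 177.4] rpy [179.7  -0.4  68.3] F [ 1.   0.3 -0.5] gap 8.5
jaw -21.69 q [30.  5. 94. -0. 81. 51.] | rz -0.3151 shift [-1.868 -9.831 -0.079] tilt fix [0.0007 0.0013 0.    ]
```

```bash
python3 - <<'E'
from h import *
p,d=snap('side');q,_=snap('top')
a=cv2.resize(p[60:330,150:350,::-1],(400,540));b=cv2.resize(q[150:350,130:330,::-1],(400,540))
cv2.imwrite('pics/s2.png',cv2.hconcat([a,b]))
E
```

```text
(no output)
```

View pics/s2.png

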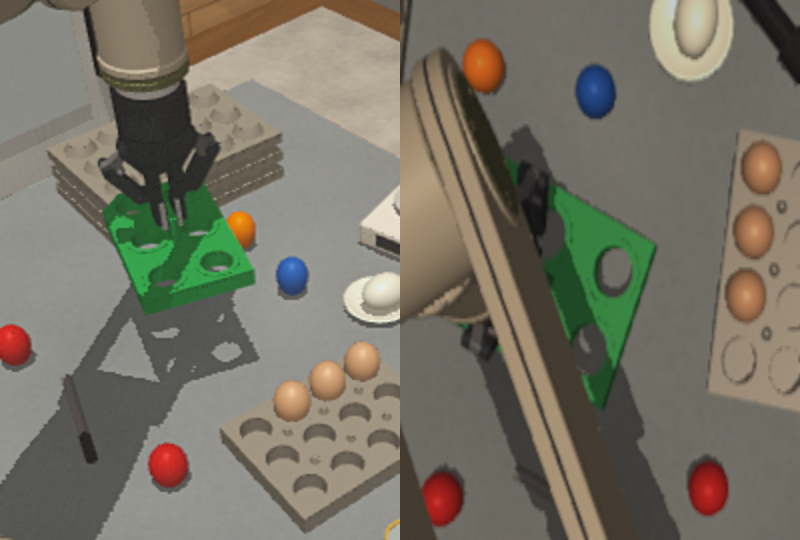

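The tray is held level by its fin. Next I'll turn it and carry it over to the pocket.

```bash
python3 -m jog '[[[0,0,-0.1,0,0,-0.0286,0],[0,0,-0.1,0,0,-0.0286,0],[0,0,-0.1,0,0,-0.0286,0],[0,0,-0.1,0,0,-0.0286,0],[0,0,0,0,0,-0.0286,0],[0,0,0,0,0,-0.0286,0],[0,0,0,0,0,-0.0286,0],[0,0,0,0,0,-0.0286,0],[0,0,0,0,0,-0.0286,0],[0,0,0,0,0,-0.0286,0],[0,0,0,0,0,-0.0291,0],[0,0,0,0,0,0,0]]]'
python3 -m jog '[[[-0.16,-0.83,0,0,0,0,0],[-0.16,-0.83,0,0,0,0,0],[-0.16,-0.83,0,0,0,0,0],[-0.16,-0.83,0,0,0,0,0],[-0.16,-0.83,0,0,0,0,0],[-0.16,-0.83,0,0,0,0,0],[-0.16,-0.83,0,0,0,0,0],[-0.16,-0.83,0,0,0,0,0],[-0.16,-0.83,0,0,0,0,0],[-0.16,-0.83,0,0,0,0,0],[-0.16,-0.83,0,0,0,0,0],[-0.1,-0.7,0,0,0,0,0]]]'
python3 - <<'E'
from h import *
import time
go([578.3,-161.2,140],91.75)
for n in('top','side'):
    p,d=snap(n,n+'3.png');hsv=cv2.cvtColor(p,cv2.COLOR_RGB2HSV);W=cloud(n,d)
    m=(hsv[...,0]>50)&(hsv[...,0]<75)&(hsv[...,1]>150)&(d>0);P=W[m];h=np.median(P[:,2]);P=P[abs(P[:,2]-h)<6]
    print(n,len(P),h,cv2.minAreaRect(P[:,:2].astype(np.float32)))
a=cv2.imread('pics/top3.png')[110:320,340:570];b=cv2.imread('pics/side3.png')[120:400,320:560]
cv2.imwrite('pics/c3.png',cv2.hconcat([cv2.resize(a,(400,365)),cv2.resize(b,(400,365))]))
E
```

```text
time: 6.38
tool_pos: [466.4, 325.2, 189.5]
tcp_rot: [-179.9, -0.2, -178.3]
ft_force: [0.4, 0.3, -1.7]
finger_gap: 9.1
time: 7.88
tool_pos: [574.9, -164.1, 190.2]
tcp_rot: [180.0, -0.1, -178.6]
ft_force: [-0.3, 0.1, -1.1]
finger_gap: 8.7
t 7.875 pos [ 574.9 -164.1  190.2] rpy [ 1.800e+02 -1.000e-01 -1.786e+02] F [-0.3  0.1 -1.1] gap 8.7
jaw 91.41 q [ -21.    8.   88.   -0.   83. -112.] | rz -0.001 shift [-0.072  0.056  1.004] tilt fix [ 0.0001 -0.0003 -0.    ]
top 690 180.13900883333093 ((574.2028198242188, -164.3102264404297), (190.12188720703125, 123.27246856689453), 1.2648741006851196)
side 1674 178.57903017159288 ((572.9500732421875, -166.4287109375), (193.31309509277344, 120.09718322753906), 1.3015682697296143)
```

View pics/c3.png

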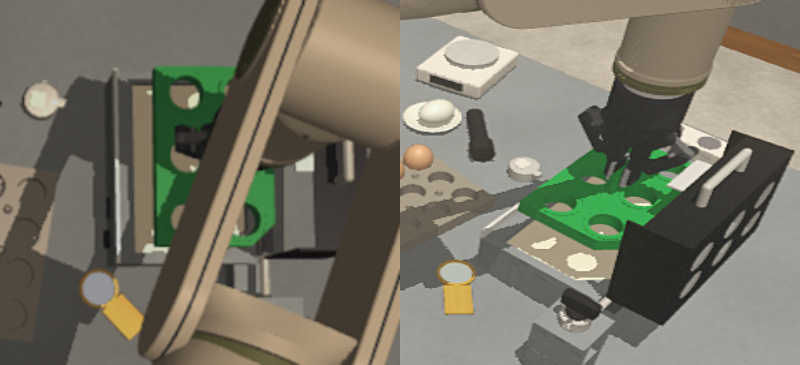

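```bash
python3 -m jog '[[[-0.08,0.06,0.2,0,0,-0.001,0],[0,0,0.4,0,0,0,0],[0,0,0.4,0,0,0,0],[0,0,0.3,0,0,0,0],[0,0,0.1,0,0,0,0],[0,0,0,0,0,0,0]]]'
python3 - <<'E'
from h import *
go([579,-161,98],91.75)
for n in('top','side'):
    p,d=snap(n,n+'4.png');hsv=cv2.cvtColor(p,cv2.COLOR_RGB2HSV);W=cloud(n,d)
    m=(hsv[...,0]>50)&(hsv[...,0]<75)&(hsv[...,1]>150)&(d>0);P=W[m];h=np.median(P[:,2]);P=P[abs(P[:,2]-h)<6]
    print(n,len(P),h,cv2.minAreaRect(P[:,:2].astype(np.float32)))
E
```

```text
time: 8.72
tool_pos: [579.1, -159.4, 121.0]
tcp_rot: [180.0, -0.0, -177.9]
ft_force: [-0.7, -0.5, -1.2]
finger_gap: 8.8
t 8.725 pos [ 579.1 -159.4  121. ] rpy [ 180.    -0.  -177.9] F [-0.7 -0.5 -1.2] gap 8.8
jaw 92.1 q [ -20.   12.   92.   -0.   76. -112.] | rz 0.001 shift [ 0.003 -0.031  0.46 ] tilt fix [ 0.     -0.0001 -0.    ]
top 501 110.61895256883702 ((578.4744262695312, -159.6824493408203), (189.3995819091797, 123.56511688232422), 2.0314080715179443)
side 1866 109.86238059208495 ((575.9957885742188, -157.54055786132812), (194.57655334472656, 121.97074890136719), 3.9591169357299805)
```

```bash
python3 -m jog '[[[0,-0.03,0.1,0,0,0.001,0],[0,0,0.1,0,0,0,0],[0,0,0.1,0,0,0,0],[0,0,0.05,0,0,0,0],[0,0,0.05,0,0,0,0],[0,0,0,0,0,0,0]]]'
python3 -m jog '[[[0,0,0.04,0,0,0,0],[0,0,0.04,0,0,0,0],[0,0,0,0,0,0,0]]]'
```

```text
time: 9.57
tool_pos: [579.2, -161.0, 101.0]
tcp_rot: [180.0, -0.0, -178.3]
ft_force: [0.5, 1.1, -1.5]
finger_gap: 8.8
time: 9.95
tool_pos: [579.7, -161.2, 98.4]
tcp_rot: [-180.0, 0.1, -178.3]
ft_force: [-3.0, 0.1, 6.4]
finger_gap: 8.6
```

It went down to 98.4 with contact force, which is the expected seated height. Release, rise, and head for egg 1 (the nearest).

```bash
python3 -m jog '[[[0,0,0,0,0,0,0.4],[0,0,0,0,0,0,0.4],[0,0,0,0,0,0,0.4],[0,0,-0.3,0,0,0,0.4],[0,0,-0.6,0,0,0,0.6],[0,0,-0.6,0,0,0,0.8],[0,0.8,-0.3,0,0,0,0.8],[0,1,0,0,0,0,0.8],[0,1,0,0,0,0,0.8],[0,1,0,0,0,0,0.8],[0,1,0,0,0,0,0.8],[0,0,0,0,0,0,0.8]]]'
python3 - <<'E'
from h import *
go([463,131.2,100],82.4)
p,d=snap('top','top5.png');W=cloud('top',d);hsv=cv2.cvtColor(p,cv2.COLOR_RGB2HSV)
m=(hsv[...,0]>50)&(hsv[...,0]<75)&(hsv[...,1]>150)&(d>0);P=W[m];h=np.median(P[:,2]);
f=P[P[:,2]>h+20];P=P[abs(P[:,2]-h)<6];print(len(P),h,cv2.minAreaRect(P[:,:2].astype(np.float32)),'fin',len(f),f.mean(0))
a=cv2.imread('pics/top5.png')[130:290,390:560];cv2.imwrite('pics/c5.png',cv2.resize(a,None,fx=3.5,fy=3.5))
E
```

```text
time: 11.45
tool_pos: [571.9, 82.2, 188.6]
tcp_rot: [179.9, 0.1, -178.0]
ft_force: [0.3, -1.0, -0.3]
finger_gap: 68.7
t 11.45 pos [571.9  82.2 188.6] rpy [ 1.799e+02  1.000e-01 -1.780e+02] F [ 0.3 -1.  -0.3] gap 68.7
jaw 91.99 q [  3.   5.  92.   0.  83. -89.] | rz 0.0266 shift [2.29  0.68  1.771] tilt fix [0.0002 0.0002 0.    ]
389 88.01332561647814 ((580.0029296875, -161.87783813476562), (188.69955444335938, 124.27925109863281), 1.920143723487854) fin 29 [ 573.09806534 -162.1901338   119.02301535]
```

View pics/c5.png

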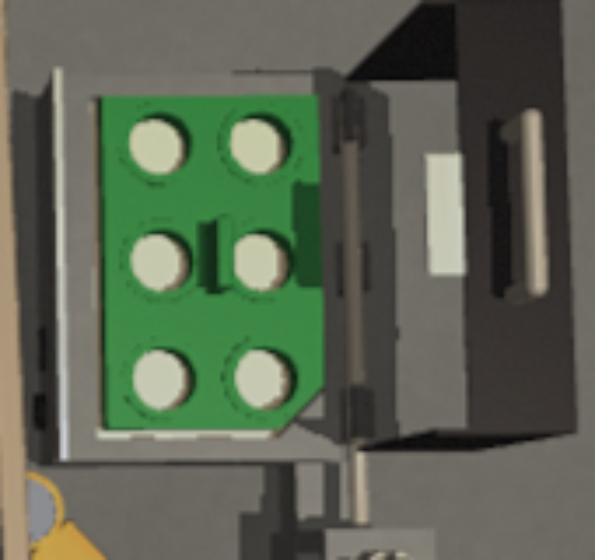

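The tray is seated with its cut corner in the filled corner, top at z 88. Now egg A at (463,131).

```bash
python3 -m jog '[[[0,0,0,0,0,0.0266,0.8],[0.46,0.14,0,0,0,0,0.8],[0.46,0.14,0,0,0,0,0.8],[0.46,0.13,0.2,0,0,0,0.8],[0.46,0.13,0.5,0,0,0,0.8],[0.45,0.14,0.5,0,0,0,0.8],[0,0,0.4,0,0,0,0.8],[0,0,0.1,0,0,0,0.8],[0,0,0,0,0,0,0.8]]]' 20
python3 -c "
from h import *
go([463,131.2,27],82.4)"
```

```text
time: 12.62
tool_pos: [463.7, 127.4, 102.9]
tcp_rot: [-180.0, 0.0, 172.1]
ft_force: [-0.1, 0.1, 0.3]
finger_gap: 68.6
t 12.625 pos [463.7 127.4 102.9] rpy [-180.     0.   172.1] F [-0.1  0.1  0.3] gap 68.6
jaw 82.1 q [  9.  -5. 112.  -0.  73. -73.] | rz -0.0008 shift [0.026 0.074 1.518] tilt fix [-0.      0.0001 -0.    ]
```

```bash
python3 -m jog '[[[0.03,0.07,0.3,0,0,0,0.8],[0,0,0.4,0,0,0,0.8],[0,0,0.4,0,0,0,0.8],[0,0,0.3,0,0,0,0.8],[0,0,0.1,0,0,0,0.8],[0,0,0,0,0,0,0.8],[0,0,0,0,0,0,0.3],[0,0,0,0,0,0,0.3],[0,0,0,0,0,0,0.3],[0,0,0,0,0,0,0.3],[0,0,0,0,0,0,0.3]]]' 25
python3 -c "
from h import *
st()"
```

```text
time: 14.0
tool_pos: [463.2, 132.8, 28.5]
tcp_rot: [179.9, 0.1, 172.2]
ft_force: [-0.1, 4.9, 3.2]
finger_gap: 39.9
t 14.0 pos [463.2 132.8  28.5] rpy [1.799e+02 1.000e-01 1.722e+02] F [-0.1  4.9  3.2] gap 39.9
```

```bash
python3 -m jog '[[[0,0,-0.1,0,0,0,0.3],[0,0,-0.3,0,0,0,0.3],[0,0,-0.5,0,0,0,0.3],[0,0,-0.7,0,0,0,0.3],[0,0,-0.7,0,0,0,0.3],[0,0,0,0,0,0,0.3]]]'
python3 - <<'E'
from h import *
go([511.1,-135,150],1.8)
p,d=snap('side');cv2.imwrite('pics/s6.png',cv2.resize(p[130:330,220:420,::-1],None,fx=2.5,fy=2.5))
E
```

```text
time: 14.75
tool_pos: [464.7, 132.0, 146.9]
tcp_rot: [179.9, 0.4, 172.2]
ft_force: [0.3, 0.7, 0.2]
finger_gap: 39.8
t 14.75 pos [464.7 132.  146.9] rpy [179.9   0.4 172.2] F [0.3 0.7 0.2] gap 39.8
jaw 82.16 q [ 10.  -8. 110.  -0.  78. -72.] | rz 0.2232 shift [-5.367  0.76  -0.061] tilt fix [ 0.0011 -0.0001 -0.    ]
```

View pics/s6.png

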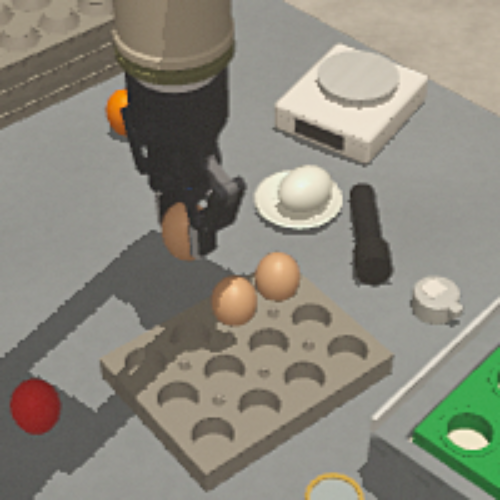

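The egg is held upright. Turn and carry it to cup x=+68, y=−29.

```bash
python3 -m jog '[[[0,0,0,0,0,0.026,0.3],[0,0,0,0,0,0.028,0.3],[0,0,0,0,0,0.028,0.3],[0,0,0,0,0,0.0285,0.3],[0,0,0,0,0,0.0285,0.3],[0,0,0,0,0,0.0285,0.3],[0,0,0,0,0,0.028,0.3],[0,0,0,0,0,0.0277,0.3],[-0.4,0.06,0,0,0,0,0.3],[-0.7,0.1,0,0,0,0,0.3],[-0.8,0.11,0,0,0,0,0.3],[-0.8,0.11,0,0,0,0,0.3]]]'
python3 -m jog '[[[-0.8,0.11,0,0,0,0,0.3],[-0.8,0.11,0,0,0,0,0.3],[-0.6,0.09,0,0,0,0,0.3],[-0.4,0.06,0,0,0,0,0.3],[-0.06,0.01,0,0,0,0,0.3],[0,0,0,0,0,0,0.3]]]'
python3 -c "
from h import *
go([511.1,-135,110],1.8)"
```

```text
time: 16.3
tool_pos: [484.5, -3.6, 141.1]
tcp_rot: [-179.9, -0.0, 91.8]
ft_force: [0.5, -0.8, -0.5]
finger_gap: 39.8
time: 17.05
tool_pos: [508.3, -134.1, 141.9]
tcp_rot: [-180.0, -0.0, 91.8]
ft_force: [-0.1, 0.2, -1.2]
finger_gap: 39.8
t 17.05 pos [ 508.3 -134.1  141.9] rpy [-180.    -0.    91.8] F [-0.1  0.2 -1.2] gap 39.8
jaw 1.82 q [-20.  -0. 103.   0.  77. -22.] | rz 0.0001 shift [-0.02   0.055  0.638] tilt fix [-0.0001 -0.0001  0.    ]
```

```bash
python3 -m jog '[[[-0.02,0.055,0.2,0,0,0,0.3],[0,0,0.3,0,0,0,0.3],[0,0,0.2,0,0,0,0.3],[0,0,0.14,0,0,0,0.3],[0,0,0.06,0,0,0,0.3],[0,0,0,0,0,0,0.3]]]'
python3 -c "
from h import *
go([511.1,-135,90.5],1.8)"
```

```text
time: 17.8
tool_pos: [511.4, -135.8, 97.2]
tcp_rot: [-180.0, -0.0, 91.8]
ft_force: [-0.2, 0.6, -0.6]
finger_gap: 39.6
t 17.8 pos [ 511.4 -135.8   97.2] rpy [-180.    -0.    91.8] F [-0.2  0.6 -0.6] gap 39.6
jaw 1.81 q [-20.   3. 105.  -0.  73. -22.] | rz 0.0 shift [ 0.016 -0.005  0.134] tilt fix [-0. -0.  0.]
```

```bash
python3 -m jog '[[[0.01,0,0.06,0,0,0,0.3],[0,0,0.04,0,0,0,0.3],[0,0,0.03,0,0,0,0.3],[0,0,0,0,0,0,0.3]]]'
```

```text
time: 18.3
tool_pos: [511.4, -135.2, 90.7]
tcp_rot: [-180.0, -0.0, 91.8]
ft_force: [0.2, 0.5, -0.9]
finger_gap: 39.8
```

```bash
python3 -m jog '[[[0,0,0.02,0,0,0,0.3],[0,0,0.02,0,0,0,0.3],[0,0,0,0,0,0,0.3]]]'; python3 -c "
from h import *
st()"
```

```text
time: 18.68
tool_pos: [511.6, -135.0, 89.1]
tcp_rot: [180.0, -0.0, 91.8]
ft_force: [-1.3, 3.3, 4.2]
finger_gap: 39.5
t 18.675 pos [ 511.6 -135.    89.1] rpy [180.   -0.   91.8] F [-1.3  3.3  4.2] gap 39.5
```

```bash
python3 -m jog '[[[0,0,0,0,0,0,0.52],[0,0,0,0,0,0,0.55],[0,0,0,0,0,0,0.6],[0,0,0,0,0,0,0.62],[0,0,-0.2,0,0,0,0.62],[0,0,-0.4,0,0,0,0.62],[0,0,-0.5,0,0,0,0.62],[0,0,-0.2,0,0,0,0.8],[0.7,0,0,0,0,0,0.8],[1,0,0,0,0,0,0.8],[1,0,0,0,0,0,0.8],[1,0,0,0,0,0,0.8]]]'
python3 - <<'E'
from h import *
go([512.5,124.9,100],82.4)
p,d=snap('side');cv2.imwrite('pics/s7.png',cv2.resize(p[190:400,300:540,::-1],None,fx=2.5,fy=2.5))
E
```

```text
time: 20.18
tool_pos: [505.2, 51.0, 153.7]
tcp_rot: [180.0, 0.0, 91.8]
ft_force: [0.8, -0.3, 0.3]
finger_gap: 68.3
t 20.175 pos [505.2  51.  153.7] rpy [180.    0.   91.8] F [ 0.8 -0.3  0.3] gap 68.3
jaw 1.79 q [ -0.  -4. 105.  -0.  79.  -2.] | rz -0.2239 shift [0.051 1.484 1.074] tilt fix [-0.  0. -0.]
```

View pics/s7.png

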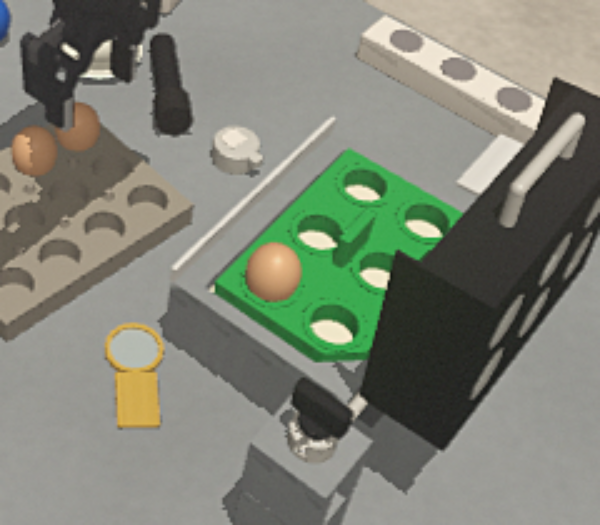

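Egg 1 stands upright in the near front cup. Next is egg B.

```bash
python3 -m jog '[[[0,0,0,0,0,-0.026,0.8],[0,0,0,0,0,-0.0285,0.8],[0,0,0,0,0,-0.0285,0.8],[0,0,0,0,0,-0.0285,0.8],[0,0,0,0,0,-0.0285,0.8],[0,0,0,0,0,-0.0285,0.8],[0,0,0,0,0,-0.0285,0.8],[0,0,0,0,0,-0.0269,0.8],[0.02,0.5,0,0,0,0,0.8],[0.02,0.5,0.3,0,0,0,0.8],[0.01,0.4,0.4,0,0,0,0.8],[0,0.08,0.37,0,0,0,0.8]]]'
python3 -m jog '[[[0,0,0,0,0,0,0.8]]]'
python3 -c "
from h import *
go([512.5,124.9,28],82.4)"
```

```text
time: 21.72
tool_pos: [512.7, 124.0, 99.4]
tcp_rot: [-180.0, -0.0, 172.5]
ft_force: [0.7, 0.1, 0.7]
finger_gap: 68.3
time: 21.85
tool_pos: [511.2, 122.8, 98.1]
tcp_rot: [-179.9, -0.2, 172.4]
ft_force: [-0.1, -0.2, 0.2]
finger_gap: 68.1
t 21.85 pos [511.2 122.8  98.1] rpy [-179.9   -0.2  172.4] F [-0.1 -0.2  0.2] gap 68.1
jaw 82.45 q [  8.   2. 105.  -0.  73. -75.] | rz 0.0001 shift [-0.027  0.048  1.402] tilt fix [-0.0002 -0.0006  0.    ]
```

```bash
python3 -m jog '[[[-0.02,0.07,0.3,0,0,0,0.8],[0,0,0.4,0,0,0,0.8],[0,0,0.4,0,0,0,0.8],[0,0,0.2,0,0,0,0.8],[0,0,0.1,0,0,0,0.8],[0,0,0,0,0,0,0.8],[0,0,0,0,0,0,0.3],[0,0,0,0,0,0,0.3],[0,0,0,0,0,0,0.3],[0,0,0,0,0,0,0.3],[0,0,0,0,0,0,0.3]]]'
python3 -m jog '[[[0,0,-0.1,0,0,0,0.3],[0,0,-0.3,0,0,0,0.3],[0,0,-0.5,0,0,0,0.3],[0,0,-0.7,0,0,0,0.3],[0,0,-0.7,0,0,0,0.3],[0,0,0,0,0,0,0.3]]]'
python3 -c "
from h import *
go([579.1,-134,145],1.8)"
```

```text
time: 23.22
tool_pos: [514.9, 126.7, 30.9]
tcp_rot: [180.0, 0.1, 172.4]
ft_force: [1.5, -1.0, 4.5]
finger_gap: 39.8
time: 23.98
tool_pos: [516.5, 127.1, 149.7]
tcp_rot: [179.9, 0.4, 172.4]
ft_force: [-0.1, 0.4, -0.8]
finger_gap: 39.6
t 23.975 pos [516.5 127.1 149.7] rpy [179.9   0.4 172.4] F [-0.1  0.4 -0.8] gap 39.6
jaw 82.42 q [  8.  -0. 102.   0.  78. -74.] | rz 0.224 shift [-5.258  1.086  0.097] tilt fix [ 0.001  -0.0001 -0.    ]
```

```bash
python3 -m jog '[[[0,0,0,0,0,0.026,0.3],[0,0,0,0,0,0.028,0.3],[0,0,0,0,0,0.0285,0.3],[0,0,0,0,0,0.0285,0.3],[0,0,0,0,0,0.0285,0.3],[0,0,0,0,0,0.0285,0.3],[0,0,0,0,0,0.0285,0.3],[0,0,0,0,0,0.0275,0.3],[-0.4,0.09,0,0,0,0,0.3],[-0.7,0.14,0,0,0,0,0.3],[-0.8,0.16,0,0,0,0,0.3],[-0.8,0.16,0,0,0,0,0.3]]]'
python3 -m jog '[[[-0.8,0.16,0,0,0,0,0.3],[-0.8,0.16,0,0,0,0,0.3],[-0.6,0.13,0,0,0,0,0.3],[-0.3,0.09,0,0,0,0,0.3],[0,0,0,0,0,0,0.3],[0,0,0,0,0,0,0.3]]]'
python3 -c "
from h import *
go([579.1,-134,98],1.8)"
```

```text
time: 25.48
tool_pos: [545.3, -8.4, 144.5]
tcp_rot: [-179.9, -0.0, 91.8]
ft_force: [0.6, -0.3, 0.3]
finger_gap: 39.6
time: 26.22
tool_pos: [576.5, -130.3, 144.9]
tcp_rot: [-180.0, -0.0, 91.8]
ft_force: [-0.7, 0.1, -0.5]
finger_gap: 39.5
t 26.225 pos [ 576.5 -130.3  144.9] rpy [-180.    -0.    91.8] F [-0.7  0.1 -0.5] gap 39.5
jaw 1.82 q [-18.   9.  92.   0.  78. -20.] | rz 0.0001 shift [-0.076  0.051  0.939] tilt fix [-0.0001 -0.0001  0.    ]
```

```bash
python3 -m jog '[[[-0.076,0.05,0.2,0,0,0,0.3],[0,0,0.3,0,0,0,0.3],[0,0,0.25,0,0,0,0.3],[0,0,0.13,0,0,0,0.3],[0,0,0.06,0,0,0,0.3],[0,0,0,0,0,0,0.3],[0,0,0,0,0,0,0.3]]]'
python3 -c "
from h import *
go([579.1,-134,92],1.8)"
```

```text
time: 27.1
tool_pos: [579.8, -135.4, 98.9]
tcp_rot: [179.9, 0.0, 91.8]
ft_force: [0.9, 0.0, -0.4]
finger_gap: 39.7
t 27.1 pos [ 579.8 -135.4   98.9] rpy [179.9   0.   91.8] F [ 0.9  0.  -0.4] gap 39.7
jaw 1.77 q [-18.  12.  94.   0.  74. -20.] | rz -0.0001 shift [ 0.028 -0.014  0.138] tilt fix [0.0001 0.0001 0.    ]
```

```bash
python3 -m jog '[[[0.028,-0.014,0.05,0,0,0,0.3],[0,0,0.05,0,0,0,0.3],[0,0,0.03,0,0,0,0.3],[0,0,0.02,0,0,0,0.3],[0,0,0,0,0,0,0.3]]]'; python3 -c "
from h import *
st()"
```

```text
time: 27.72
tool_pos: [579.2, -134.1, 91.6]
tcp_rot: [179.9, 0.0, 91.8]
ft_force: [-0.8, -0.1, 6.4]
finger_gap: 39.3
t 27.725 pos [ 579.2 -134.1   91.6] rpy [179.9   0.   91.8] F [-0.8 -0.1  6.4] gap 39.3
```

Contact, seated. Release and go for egg C at (562,118).

```bash
python3 -m jog '[[[0,0,0,0,0,0,0.52],[0,0,0,0,0,0,0.55],[0,0,0,0,0,0,0.58],[0,0,0,0,0,0,0.58],[0,0,-0.2,0,0,0,0.58],[0,0,-0.4,0,0,0,0.58],[0,0,-0.5,0,0,0,0.58],[0,0,-0.2,0,0,0,0.8],[0.7,0,0,0,0,0,0.8],[1,0,0,0,0,0,0.8],[1,0,0,0,0,0,0.8],[1,0,0,0,0,0,0.8]]]'
python3 -m jog '[[[0,0,0,0,0,-0.026,0.8],[0,0,0,0,0,-0.0285,0.8],[0,0,0,0,0,-0.0285,0.8],[0,0,0,0,0,-0.0285,0.8],[0,0,0,0,0,-0.0285,0.8],[0,0,0,0,0,-0.0285,0.8],[0,0,0,0,0,-0.0285,0.8],[0,0,0,0,0,-0.0269,0.8],[0,0,0,0,0,0,0.8]]]'
python3 -c "
from h import *
go([562.3,119.2,100],82.4)"
```

```text
time: 29.22
tool_pos: [572.9, 52.5, 156.3]
tcp_rot: [180.0, -0.0, 91.8]
ft_force: [0.2, 0.5, -0.6]
finger_gap: 68.6
time: 30.35
tool_pos: [573.0, 51.1, 156.1]
tcp_rot: [180.0, 0.0, 172.3]
ft_force: [-0.2, 0.2, -0.8]
finger_gap: 68.1
t 30.35 pos [573.   51.1 156.1] rpy [180.    0.  172.3] F [-0.2  0.2 -0.8] gap 68.1
jaw 82.32 q [ -0.   6.  94.  -0.  79. -82.] | rz -0.0002 shift [0.393 1.323 1.122] tilt fix [0. 0. 0.]
```

```bash
python3 -m jog '[[[0.1,0.4,0,0,0,0,0.8],[0.15,0.5,0.3,0,0,0,0.8],[0.1,0.4,0.4,0,0,0,0.8],[0.04,0.02,0.37,0,0,0,0.8],[0,0,0,0,0,0,0.8],[0,0,0,0,0,0,0.8]]]'
python3 -c "
from h import *
go([562.3,119.2,29],82.4)"
```

```text
time: 31.1
tool_pos: [562.6, 118.5, 102.5]
tcp_rot: [-180.0, 0.0, 172.3]
ft_force: [-0.2, 0.8, 0.9]
finger_gap: 68.3
t 31.1 pos [562.6 118.5 102.5] rpy [-180.     0.   172.3] F [-0.2  0.8  0.9] gap 68.3
jaw 82.33 q [  7.   9.  97.  -0.  74. -76.] | rz -0.0002 shift [0.008 0.013 1.469] tilt fix [-0.  0. -0.]
```

```bash
python3 -m jog '[[[0.01,0.01,0.3,0,0,0,0.8],[0,0,0.4,0,0,0,0.8],[0,0,0.4,0,0,0,0.8],[0,0,0.27,0,0,0,0.8],[0,0,0.1,0,0,0,0.8],[0,0,0,0,0,0,0.8],[0,0,0,0,0,0,0.3],[0,0,0,0,0,0,0.3],[0,0,0,0,0,0,0.3],[0,0,0,0,0,0,0.3],[0,0,0,0,0,0,0.3]]]'
python3 -m jog '[[[0,0,-0.1,0,0,0,0.3],[0,0,-0.3,0,0,0,0.3],[0,0,-0.5,0,0,0,0.3],[0,0,-0.7,0,0,0,0.3],[0,0,-0.7,0,0,0,0.3],[0,0,0,0,0,0,0.3]]]'
python3 -c "
from h import *
go([647.1,-132,145],1.8)"
```

```text
time: 32.48
tool_pos: [562.7, 119.9, 29.6]
tcp_rot: [180.0, 0.1, 172.4]
ft_force: [1.7, 2.9, 5.4]
finger_gap: 40.0
time: 33.22
tool_pos: [564.3, 119.7, 148.4]
tcp_rot: [179.9, 0.4, 172.4]
ft_force: [1.1, -0.5, -0.6]
finger_gap: 39.5
t 33.225 pos [564.3 119.7 148.4] rpy [179.9   0.4 172.4] F [ 1.1 -0.5 -0.6] gap 39.5
jaw 82.38 q [  7.   7.  95.  -0.  78. -75.] | rz 0.2238 shift [-5.084  1.497  0.077] tilt fix [ 0.0011 -0.     -0.    ]
```

```bash
python3 -m jog '[[[0,0,-0.1,0,0,0.026,0.3],[0,0,-0.1,0,0,0.028,0.3],[0,0,-0.1,0,0,0.0285,0.3],[0,0,0,0,0,0.0285,0.3],[0,0,0,0,0,0.0285,0.3],[0,0,0,0,0,0.0285,0.3],[0,0,0,0,0,0.0285,0.3],[0,0,0,0,0,0.0273,0.3],[-0.4,0.19,0,0,0,0,0.3],[-0.7,0.3,0,0,0,0,0.3],[-0.8,0.3,0,0,0,0,0.3],[-0.8,0.3,0,0,0,0,0.3]]]'
python3 -m jog '[[[-0.8,0.2,0,0,0,0,0.3],[-0.8,0.15,0,0,0,0,0.3],[-0.6,0.05,0,0,0,0,0.3],[-0.2,0,0,0,0,0,0.3],[0,0,0,0,0,0,0.3],[0,0,0,0,0,0,0.3]]]'
python3 -c "
from h import *
go([647.1,-132,98],1.8)"
```

```text
time: 34.72
tool_pos: [620.8, -16.0, 158.2]
tcp_rot: [-179.9, 0.0, 92.0]
ft_force: [1.0, 0.7, -0.4]
finger_gap: 39.4
time: 35.48
tool_pos: [644.3, -131.9, 158.6]
tcp_rot: [-180.0, -0.0, 91.9]
ft_force: [0.2, 0.6, -0.4]
finger_gap: 39.9
t 35.475 pos [ 644.3 -131.9  158.6] rpy [-180.    -0.    91.9] F [ 0.2  0.6 -0.4] gap 39.9
jaw 1.9 q [-16.  19.  80.   0.  81. -18.] | rz 0.0003 shift [-0.004  0.056  1.213] tilt fix [-0.0001 -0.0001  0.    ]
```

```bash
python3 -m jog '[[[0,0.055,0.2,0,0,0,0.3],[0,0,0.4,0,0,0,0.3],[0,0,0.35,0,0,0,0.3],[0,0,0.2,0,0,0,0.3],[0,0,0.06,0,0,0,0.3],[0,0,0,0,0,0,0.3],[0,0,0,0,0,0,0.3]]]'
python3 -c "
from h import *
go([647.1,-132,90.6],1.8)"
```

```text
time: 36.35
tool_pos: [647.8, -133.1, 99.3]
tcp_rot: [179.9, 0.0, 91.8]
ft_force: [0.7, -0.1, -0.5]
finger_gap: 39.5
t 36.35 pos [ 647.8 -133.1   99.3] rpy [179.9   0.   91.8] F [ 0.7 -0.1 -0.5] gap 39.5
jaw 1.81 q [-16.  22.  82.  -0.  76. -18.] | rz 0.0 shift [ 0.022 -0.014  0.173] tilt fix [0.0002 0.0001 0.    ]
```

```bash
python3 -m jog '[[[0.02,-0.014,0.06,0,0,0,0.3],[0,0,0.06,0,0,0,0.3],[0,0,0.04,0,0,0,0.3],[0,0,0.02,0,0,0,0.3],[0,0,0,0,0,0,0.3]]]'; python3 -c "
from h import *
st()"
```

```text
time: 36.98
tool_pos: [647.0, -131.1, 90.4]
tcp_rot: [179.9, -0.0, 91.8]
ft_force: [-1.9, 4.9, 7.5]
finger_gap: 39.5
t 36.975 pos [ 647.  -131.1   90.4] rpy [179.9  -0.   91.8] F [-1.9  4.9  7.5] gap 39.5
```

```bash
python3 -m jog '[[[0,0,0,0,0,0,0.52],[0,0,0,0,0,0,0.55],[0,0,0,0,0,0,0.58],[0,0,0,0,0,0,0.58],[0,0,-0.2,0,0,0,0.58],[0,0,-0.5,0,0,0,0.58],[0,0,-0.8,0,0,0,0.6],[0.5,0,-0.8,0,0,0,0.6],[0.5,-0.6,0,0,0,0,0.6],[0,-0.8,0,0,0,0,0.6],[0,-0.8,0,0,0,0,0.6],[0,-0.8,0,0,0,0,0.6]]]'
python3 -m jog '[[[0,-0.8,0,0,0,0,0.6],[0,-0.8,0,0,0,0,0.6],[0,-0.4,0,0,0,0,0.6],[0,0,0,0,0,0,0.6]]]'
python3 - <<'E'
from h import *
go([399.7,-248,200],1.8)
p,d=snap('side');cv2.imwrite('pics/s8.png',cv2.resize(p[190:400,300:540,::-1],None,fx=2.5,fy=2.5))
E
```

```text
time: 38.48
tool_pos: [494.0, -86.6, 205.2]
tcp_rot: [179.9, 0.0, 91.8]
ft_force: [-0.6, 0.0, 1.1]
finger_gap: 51.1
time: 38.98
tool_pos: [394.8, -90.0, 205.3]
tcp_rot: [179.9, 0.1, 91.8]
ft_force: [0.0, -0.5, -0.7]
finger_gap: 51.2
t 38.975 pos [394.8 -90.  205.3] rpy [1.799e+02 1.000e-01 9.180e+01] F [ 0.  -0.5 -0.7] gap 51.2
jaw 1.77 q [-20. -24. 116.  -0.  87. -22.] | rz -0.0001 shift [-3.161e+00 -1.000e-03  1.090e-01] tilt fix [0.0003 0.0001 0.    ]
```

View pics/s8.png

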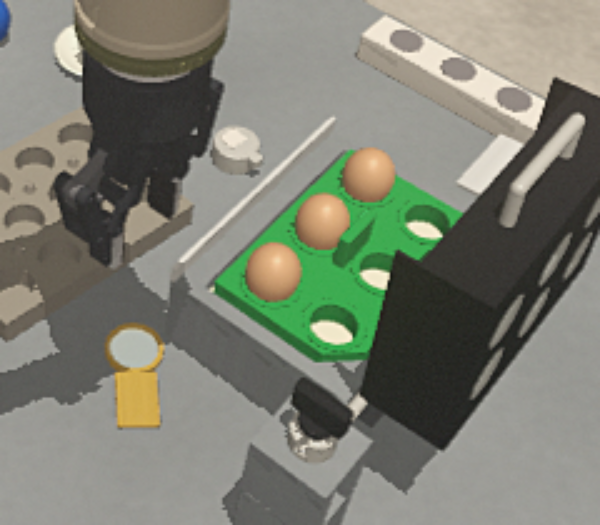

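All three eggs stand in the front row of cups. Next, the knob.

```bash
python3 -m jog '[[[-0.4,0,0,0,0,0,0.6],[-0.7,0,0,0,0,0,0.6],[-0.8,0,0,0,0,0,0.6],[-0.7,0,0,0,0,0,0.6],[-0.4,0,0,0,0,0,0.6],[-0.16,0,0,0,0,0,0.6],[0,0,0,0,0,0,0.6],[0,0,0,0,0,0,0.6]]]'
python3 -c "
from h import *
go([399.7,-248,155],1.8)"
```

```text
time: 40.02
tool_pos: [400.2, -246.8, 204.3]
tcp_rot: [-180.0, -0.0, 91.9]
ft_force: [-0.0, 0.6, 0.2]
finger_gap: 51.3
t 40.025 pos [ 400.2 -246.8  204.3] rpy [-180.    -0.    91.9] F [-0.   0.6  0.2] gap 51.3
jaw 1.86 q [-38. -12. 107.   0.  85. -40.] | rz 0.0002 shift [-0.024 -0.011  0.985] tilt fix [-0.     -0.0001  0.    ]
```

```bash
python3 -m jog '[[[-0.02,-0.01,0.3,0,0,0,0.6],[0,0,0.3,0,0,0,0.6],[0,0,0.25,0,0,0,0.6],[0,0,0.13,0,0,0,0.6],[0,0,0,0,0,0,0.6],[0,0,0,0,0,0,0],[0,0,0,0,0,0,0],[0,0,0,0,0,0,0],[0,0,0,0,0,0,0],[0,0,0,0,0,0,0],[0,0,0,0,0,0,0]]]' 100
python3 -c "
from h import *
go([399.7,-248,155],1.8)"
```

```text
time: 41.4
tool_pos: [400.5, -249.0, 156.3]
tcp_rot: [179.9, 0.1, 91.8]
ft_force: [3.9, 0.7, 5.4]
finger_gap: 9.9
t 41.4 pos [ 400.5 -249.   156.3] rpy [1.799e+02 1.000e-01 9.180e+01] F [3.9 0.7 5.4] gap 9.9
jaw 1.82 q [-38. -10. 111.   0.  79. -40.] | rz 0.0001 shift [ 0.021 -0.015  0.025] tilt fix [0.0003 0.0002 0.    ]
```

```bash
python3 -m jog '[[[0,0,-0.08,0,0,0,0],[0,0,-0.08,0,0,0,0],[0,0,-0.08,0,0,0,0],[0,0,-0.07,0,0,0,0],[0,0,0,0,0,0,0],[0,0,0,0,0,0,0]]]'
```

```text
time: 42.15
tool_pos: [400.2, -248.8, 169.4]
tcp_rot: [179.9, 0.0, 91.8]
ft_force: [12.1, -4.6, -12.7]
finger_gap: 9.4
```

```bash
python3 -m jog '[[[-0.01,0.02,-0.03,0,0,0,0],[0,0,0,0,0,0,0]]]'
python3 -m jog '[[[0,0,0,0,0,0.02,0],[0,0,0,0,0,0.02,0],[0,0,0,0,0,0,0]]]'; python3 -c "
from h import *
s=st();print(s['wrist_torque'])"
```

```text
time: 42.4
tool_pos: [400.3, -248.8, 170.3]
tcp_rot: [-179.9, -0.1, 91.8]
ft_force: [8.4, -3.4, -12.7]
finger_gap: 9.5
time: 42.78
tool_pos: [400.0, -248.8, 170.0]
tcp_rot: [-179.9, -0.0, 77.3]
ft_force: [7.1, -2.3, -12.6]
finger_gap: 9.7
t 42.775 pos [ 400.  -248.8  170. ] rpy [-179.9   -0.    77.3] F [  7.1  -2.3 -12.6] gap 9.7
[-0.6881117  -1.33559152 -0.00807783]
```

```bash
python3 -m jog '[[[0,0,0,0,0,0.026,0],[0,0,0,0,0,0.026,0],[0,0,0,0,0,0.026,0],[0,0,0,0,0,0.026,0],[0,0,0,0,0,0.026,0],[0,0,0,0,0,0.022,0],[0,0,0,0,0,0,0]]]'; python3 -c "
from h import *
s=st();print(s['wrist_torque'])"
```

```text
time: 43.65
tool_pos: [399.0, -247.9, 169.6]
tcp_rot: [-179.7, 0.1, 22.7]
ft_force: [2.0, 1.8, -11.9]
finger_gap: 10.0
t 43.65 pos [ 399.  -247.9  169.6] rpy [-1.797e+02  1.000e-01  2.270e+01] F [  2.    1.8 -11.9] gap 10.0
[ 0.33319535 -0.31071885 -0.02130625]
```

```bash
python3 -m jog '[[[0,0,0.04,0,0,0,0],[0,0,0.04,0,0,0,0],[0,0,0.03,0,0,0,0],[0,0,0,0,0,0,0]]]'
```

```text
time: 44.15
tool_pos: [399.2, -248.0, 165.5]
tcp_rot: [-179.8, 0.1, 22.8]
ft_force: [-3.4, 5.9, -10.4]
finger_gap: 9.6
```

```bash
python3 -m jog '[[[0,0,0.03,0,0,0,0],[0,0,0,0,0,0,0]]]'
```

```text
time: 44.4
tool_pos: [399.3, -248.1, 164.6]
tcp_rot: [-179.8, 0.1, 22.8]
ft_force: [-5.3, 7.7, -6.1]
finger_gap: 9.6
```

```bash
python3 -m jog '[[[0,0,0.03,0,0,0,0],[0,0,0,0,0,0,0]]]';python3 -m jog '[[[0,0,0.03,0,0,0,0],[0,0,0,0,0,0,0]]]'
```

```text
time: 44.65
tool_pos: [399.4, -248.2, 164.1]
tcp_rot: [-179.8, 0.1, 22.8]
ft_force: [-8.0, 8.2, 0.4]
finger_gap: 9.5
time: 44.9
tool_pos: [399.6, -248.3, 163.7]
tcp_rot: [-179.9, 0.1, 22.8]
ft_force: [-11.2, 11.0, 8.6]
finger_gap: 9.1
```

The plunger rests in its notch at about 8 mm. Release it, rise, then turn back and look.

```bash
python3 -m jog '[[[0,0,-0.04,0,0,0,0],[0,0,0,0,0,0,0.4],[0,0,0,0,0,0,0.4],[0,0,0,0,0,0,0.4],[0,0,0,0,0,0,0.4],[0,0,-0.4,0,0,0,0.4],[0,0,-0.6,0,0,0,0.4],[0,0,-0.5,0,0,0,0.2],[0,0,-0.5,0,0,0,0],[0,0,0,0,0,0,0]]]'
python3 - <<'E'
from h import *
go([399.7,-380,260],1.8)
p,d=snap('side');W=cloud('side',d)
m=(W[...,0]>340)&(W[...,0]<440)&(W[...,1]<-200)&(W[...,1]>-330)&(W[...,2]>165)&(W[...,2]<195)&(d>0)&(p.max(-1)<70);P=W[m];print(P.max(0))
t=P[P[:,2]>np.percentile(P[:,2],50)];print(len(t),t.mean(0),cv2.minAreaRect(t[:,:2].astype(np.float32)))
cv2.imwrite('pics/s9.png',cv2.resize(p[190:400,300:540,::-1],None,fx=2.5,fy=2.5))
E
```

```text
time: 46.15
tool_pos: [401.7, -250.1, 266.7]
tcp_rot: [179.8, -0.1, 22.7]
ft_force: [-0.3, -0.5, -1.2]
finger_gap: 0.0
t 46.15 pos [ 401.7 -250.1  266.7] rpy [ 1.798e+02 -1.000e-01  2.270e+01] F [-0.3 -0.5 -1.2] gap 0.0
jaw -67.3 q [-38. -14. 102.  -0.  91.  29.] | rz -0.192 shift [-2.596 -0.121  0.141] tilt fix [0.0005 0.0005 0.    ]
[ 416.81490481 -236.75941316  186.52100575]
102 [ 397.95778981 -247.87579865  184.10657055] ((398.27764892578125, -247.4451904296875), (37.822513580322266, 10.8645658493042), 24.074098587036133)
```

View pics/s9.png

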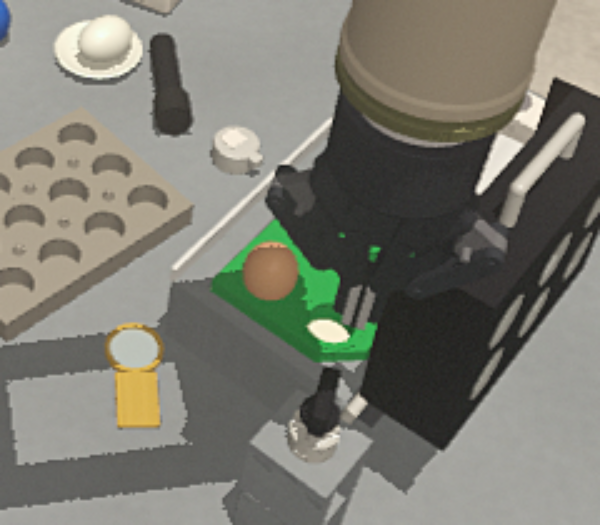

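The knob is turned about 68° and stands about 8 mm higher, so it is parked. Now I'll go round behind the hood.

```bash
python3 -m jog '[[[0,0,0,0,0,-0.0274,0],[0,0,0,0,0,-0.0274,0],[0,0,0,0,0,-0.0274,0],[0,0,0,0,0,-0.0274,0],[0,0,0,0,0,-0.0274,0],[0,0,0,0,0,-0.0274,0],[0,0,0,0,0,-0.0276,0],[-0.6,0,0,0,0,0,0],[-0.7,0,0,0,0,0,0],[-0.7,0,0,0,0,0,0],[-0.6,0,0,0,0,0,0],[0,0,0,0,0,0,0]]]'
python3 -m jog '[[[0,0,0,0,0.02,0,0],[0,0,0,0,0.022,0,0],[0,0,0,0,0.022,0,0],[0,0,0,0,0.0193,0,0],[0,0,0,0,0,0,0],[0,0,0,0,0,0,0]]]'
cat >> h.py <<'E'
def hoodpt(th,d=130,over=0,x=0,tilt=30,C=(579,-161.5),a=1.8):
    t=np.radians(th);h=65.5+11*abs(np.sin(np.radians(60-(90-tilt-60)-(86-th))))-over
    yc=82-d*np.cos(t)+h*np.sin(t);z=85+d*np.sin(t)+h*np.cos(t);a=np.radians(a)
    return np.array([C[0]-x*np.cos(a)+yc*np.sin(a),C[1]-x*np.sin(a)-yc*np.cos(a),z])
E
python3 - <<'E'
from h import *
A=hoodpt(86,over=-30);print(A);go(A)
go([A[0],A[1],266])
E
```

```text
time: 47.7
tool_pos: [403.8, -380.1, 262.0]
tcp_rot: [-179.9, -0.1, 91.7]
ft_force: [-0.1, 1.1, -0.4]
finger_gap: 0.1
time: 48.45
tool_pos: [404.9, -378.5, 264.1]
tcp_rot: [-180.0, -29.9, 91.8]
ft_force: [0.1, 0.2, -0.1]
finger_gap: -0.1
[ 584.58175782 -339.11441386  222.00958944]
t 48.45 pos [ 404.9 -378.5  264.1] rpy [-180.   -29.9   91.8] F [ 0.1  0.2 -0.1] gap -0.1
jaw 1.84 q [-58.  23.  69.  16. 114. -57.] | rz 0.0 shift [0.164 3.616 1.064] tilt fix [-0.    -0.083  0.   ]
t 48.45 pos [ 404.9 -378.5  264.1] rpy [-180.   -29.9   91.8] F [ 0.1  0.2 -0.1] gap -0.1
jaw 1.84 q [-58.  23.  69.  16. 114. -57.] | rz 0.0 shift [0.603 3.616 0.301] tilt fix [-0.    -0.083  0.   ]
```

```bash
python3 -m jog '[[[0,0.5,0,0,0,0,0],[0,0.6,0,0,0,0,0],[0,0.7,0,0,0,0,0],[0,0.7,0,0,0,0,0],[0,0.6,0,0,0,0,0],[0,0.5,0,0,0,0,0],[0,0,0,0,0,0,0],[0.0,0,0.4,0,0,0,0],[0.0,0,0.4,0,0,0,0],[0.1,0,0.2,0,0,0,0],[0,0,0,0,0,0,0]]]'
python3 - <<'E'
from h import *
go(hoodpt(86,over=-8))
p,d=snap('side');cv2.imwrite('pics/s10.png',cv2.resize(p[120:400,320:640,::-1],None,fx=2,fy=2))
E
```

```text
time: 49.82
tool_pos: [583.2, -343.1, 224.4]
tcp_rot: [180.0, -29.9, 91.9]
ft_force: [0.6, 0.6, 1.0]
finger_gap: 0.0
t 49.825 pos [ 583.2 -343.1  224.4] rpy [180.  -29.9  91.9] F [0.6 0.6 1. ] gap 0.0
jaw 1.87 q [-45.  39.  51.  21. 111. -43.] | rz 0.0 shift [0.41  0.03  0.327] tilt fix [ 0.     -0.0831 -0.    ]
```

View pics/s10.png

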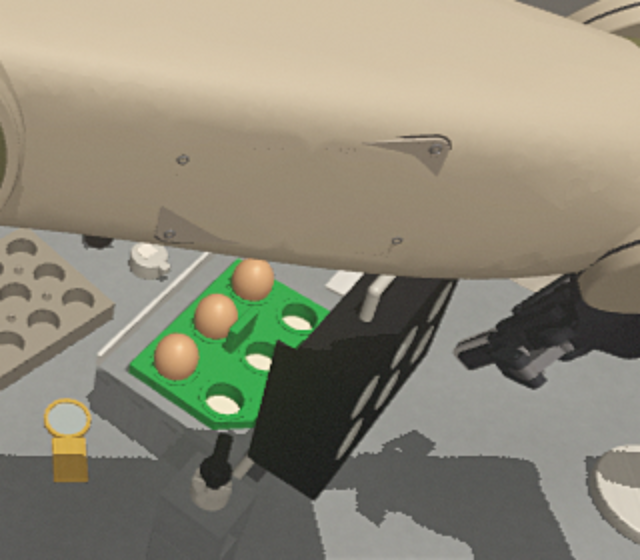

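The finger is behind the plate, the way is clear, and the eggs are upright. Computing the arc.

```bash
cat >> h.py <<'E'
def arc(ths,d=130,over=3,x=0):
    s=st();Rm=R.from_euler('xyz',s['tcp_rot'],degrees=True);p=np.array(s['tool_pos'])
    for t in ths:
        q=hoodpt(t,d,over,x);print(t,q.round(0),np.round(Rm.inv().apply(q-p)/50,2));p=q
E
python3 -c "
from h import *
arc([88,82,76,70,64,58,52,46,40,34,28,22,16,10,6,3,0])"
```

```text
t 49.875 pos [ 583.4 -343.8  224.9] rpy [179.9 -29.9  91.9] F [ 0.2 -0.   0.1] gap -0.1
88 [ 584. -311.  217.] [0.49 0.03 0.46]
82 [ 583. -296.  224.] [0.32 0.   0.04]
76 [ 583. -281.  228.] [0.31 0.   0.07]
70 [ 582. -265.  231.] [0.3  0.   0.11]
64 [ 582. -249.  232.] [0.29 0.   0.14]
58 [ 581. -233.  231.] [0.27 0.   0.17]
52 [ 581. -216.  229.] [0.25 0.   0.2 ]
46 [ 580. -201.  225.] [0.23 0.   0.23]
40 [ 580. -186.  218.] [0.2  0.   0.26]
34 [ 579. -172.  211.] [0.17 0.   0.28]
28 [ 579. -158.  202.] [0.14 0.   0.29]
22 [ 579. -147.  192.] [ 0.11 -0.    0.27]
16 [ 578. -136.  183.] [ 0.08 -0.    0.27]
10 [ 578. -127.  172.] [ 0.06 -0.    0.28]
6 [ 578. -121.  164.] [ 0.02 -0.    0.19]
3 [ 578. -117.  159.] [ 0.01 -0.    0.14]
0 [ 577. -114.  152.] [ 0.   -0.    0.14]
```

```bash
python3 -m jog '[[[0.25,0.02,0.23,0,0,0,0],[0.24,0.01,0.23,0,0,0,0],[0.16,0,0.02,0,0,0,0],[0.16,0,0.02,0,0,0,0],[0.16,0,0.03,0,0,0,0],[0.15,0,0.04,0,0,0,0],[0.15,0,0.05,0,0,0,0],[0.15,0,0.06,0,0,0,0],[0,0,0,0,0,0,0]]]'
python3 -c "
from h import *
arc([64,58])"
```

```text
time: 51.0
tool_pos: [582.9, -264.5, 230.0]
tcp_rot: [180.0, -30.0, 91.9]
ft_force: [-0.3, -0.2, 0.1]
finger_gap: 0.2
t 51.0 pos [ 582.9 -264.5  230. ] rpy [180.  -30.   91.9] F [-0.3 -0.2  0.1] gap 0.2
64 [ 582. -249.  232.] [ 0.29 -0.01  0.12]
58 [ 581. -233.  231.] [0.27 0.   0.18]
```

```bash
python3 - <<'E'
from h import *
p,d=snap('side');q,_=snap('top')
cv2.imwrite('pics/s11.png',cv2.hconcat([cv2.resize(p[120:400,320:640,::-1],(440,385)),cv2.resize(q[110:320,390:590,::-1],(360,385))]))
E
```

```text
(no output)
```

View pics/s11.png

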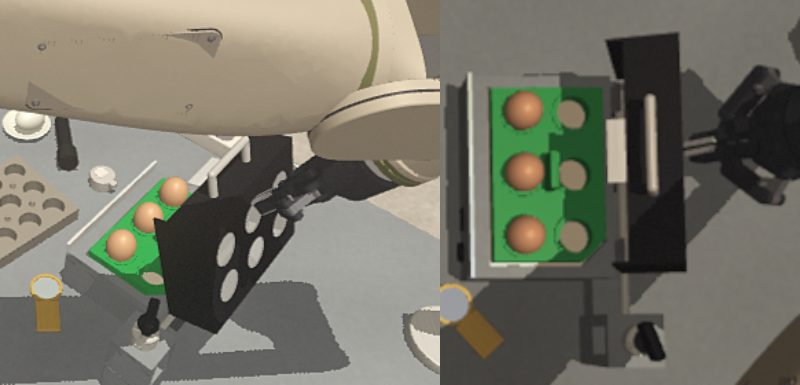

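The hood is unlocked and swinging with the finger. Continue the arc.

```bash
python3 -m jog '[[[0.15,0,0.06,0,0,0,0],[0.15,0,0.07,0,0,0,0],[0.14,0,0.08,0,0,0,0],[0.13,0,0.09,0,0,0,0],[0.13,0,0.1,0,0,0,0],[0.12,0,0.1,0,0,0,0],[0.12,0,0.11,0,0,0,0],[0.11,0,0.12,0,0,0,0],[0.1,0,0.13,0,0,0,0],[0.1,0,0.13,0,0,0,0],[0,0,0,0,0,0,0]]]'
python3 -c "
from h import *
arc([34,28,22,16,10])"
```

```text
time: 52.48
tool_pos: [580.1, -185.8, 217.5]
tcp_rot: [-180.0, -30.0, 91.8]
ft_force: [-0.3, -1.0, 0.2]
finger_gap: -0.3
t 52.475 pos [ 580.1 -185.8  217.5] rpy [-180.   -30.    91.8] F [-0.3 -1.   0.2] gap -0.3
34 [ 579. -172.  211.] [ 0.18 -0.01  0.26]
28 [ 579. -158.  202.] [0.14 0.   0.29]
22 [ 579. -147.  192.] [0.11 0.   0.28]
16 [ 578. -136.  183.] [0.08 0.   0.27]
10 [ 578. -127.  172.] [0.06 0.   0.28]
```

```bash
python3 -m jog '[[[0.09,0,0.13,0,0,0,0],[0.09,0,0.13,0,0,0,0],[0.07,0,0.14,0,0,0,0],[0.07,0,0.15,0,0,0,0],[0.06,0,0.14,0,0,0,0],[0.05,0,0.14,0,0,0,0],[0.04,0,0.13,0,0,0,0],[0.04,0,0.14,0,0,0,0]]]'
python3 - <<'E'
from h import *
arc([10,6,3,0])
p,d=snap('side');cv2.imwrite('pics/s12.png',cv2.resize(p[150:400,320:600,::-1],None,fx=2,fy=2))
W=cloud('top',snap('top')[1]);P=W[190:215,400:440].reshape(-1,3);print(P[:,2].max())
E
```

```text
time: 53.48
tool_pos: [578.7, -136.7, 182.8]
tcp_rot: [180.0, -30.0, 91.8]
ft_force: [-0.8, 1.3, 3.3]
finger_gap: 0.2
t 53.475 pos [ 578.7 -136.7  182.8] rpy [180.  -30.   91.8] F [-0.8  1.3  3.3] gap 0.2
10 [ 578. -127.  172.] [ 0.06 -0.01  0.28]
6 [ 578. -121.  164.] [0.02 0.   0.19]
3 [ 578. -117.  159.] [0.01 0.   0.14]
0 [ 577. -114.  152.] [ 0.   -0.    0.14]
1204.0372285551348
```

View pics/s12.png

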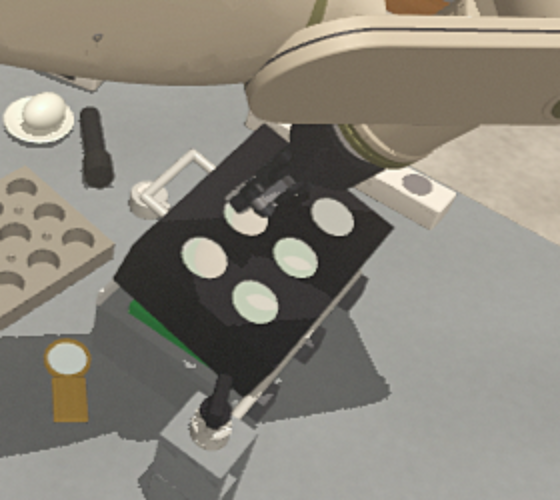

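The hood is about 15° from shut. Press on gently.

```bash
python3 -m jog '[[[0.03,0,0.13,0,0,0,0],[0.03,0,0.14,0,0,0,0],[0.01,0,0.1,0,0,0,0],[0.01,0,0.09,0,0,0,0],[0.01,0,0.07,0,0,0,0],[0,0,0.07,0,0,0,0]]]'
python3 -m jog '[[[0,0,0.05,0,0,0,0],[0,0,0.05,0,0,0,0],[0,0,0,0,0,0,0]]]'
python3 -c "
from h import *
arc([0])"
```

```text
time: 54.32
tool_pos: [578.0, -118.2, 159.1]
tcp_rot: [-180.0, -30.0, 91.8]
ft_force: [-0.4, 0.9, 0.4]
finger_gap: -0.2
time: 54.7
tool_pos: [577.9, -115.7, 154.7]
tcp_rot: [-180.0, -30.0, 91.8]
ft_force: [-0.2, -0.6, 0.0]
finger_gap: -0.4
t 54.7 pos [ 577.9 -115.7  154.7] rpy [-180.   -30.    91.8] F [-0.2 -0.6  0. ] gap -0.4
0 [ 577. -114.  152.] [ 0.01 -0.01  0.06]
```

```bash
python3 -m jog '[[[-0.02,0,0.035,0,0,0,0],[-0.02,0,0.035,0,0,0,0],[0,0,0,0,0,0,0]]]';python3 -m jog '[[[-0.02,0,0.035,0,0,0,0],[-0.02,0,0.035,0,0,0,0],[0,0,0,0,0,0,0]]]'
```

```text
time: 55.08
tool_pos: [578.2, -115.8, 154.0]
tcp_rot: [179.9, -30.0, 91.9]
ft_force: [-7.2, -0.1, 17.1]
finger_gap: -0.0
time: 55.45
tool_pos: [578.4, -115.8, 153.5]
tcp_rot: [179.8, -30.1, 92.1]
ft_force: [-17.1, 1.0, 38.1]
finger_gap: 0.1
```

```bash
python3 -m jog '[[[0,0,-0.2,0,0,0,0],[0,0,-0.6,0,0,0,0],[0,0,-0.8,0,0,0,0],[0,0,-0.8,0,0,0,0],[0,-0.6,-0.8,0,0,0,0],[0,-1,0,0,0,0,0],[0,-1,0,0,0,0,0],[0,-1,0,0,0,0,0],[0,0,0,0,0,0,0]]]'
python3 - <<'E'
from h import *
st()
p,d=snap('side','side13.png');q,dq=snap('top','top13.png')
for n,dd in(('top',dq),('side',d)):
    W=cloud(n,dd)
    L=(W-np.array([579,-161.5,0]))@np.array([[-.9995,.0314,0],[-.0314,-.9995,0],[0,0,1]]) 
    m=(dd>0)&(abs(L[...,0])<95)&(L[...,1]>-70)&(L[...,1]<60)&(W[...,2]>130)&(W[...,2]<175)
    A=np.c_[L[m][:,:2],np.ones(m.sum())];c=np.linalg.lstsq(A,L[m][:,2],rcond=None)[0];print(n,m.sum(),'z at centre',c[2],'slope deg y',np.degrees(c[1]),'x',np.degrees(c[0]))
cv2.imwrite('pics/c13.png',cv2.hconcat([cv2.resize(p[160:400,310:550,::-1],(400,400)),cv2.resize(q[110:320,380:590,::-1],(400,400))]))
E
```

```text
time: 56.58
tool_pos: [398.3, -201.8, 285.2]
tcp_rot: [-179.9, -30.0, 91.6]
ft_force: [0.5, 0.1, 1.0]
finger_gap: 0.1
t 56.575 pos [ 398.3 -201.8  285.2] rpy [-179.9  -30.    91.6] F [0.5 0.1 1. ] gap 0.1
top 6843 z at centre 151.5722543859569 slope deg y 0.026488331543772333 x -0.005549177766157241
side 1895 z at centre 149.9748880209301 slope deg y 0.04136574342028186 x 0.07185801722110735
```

View pics/c13.png

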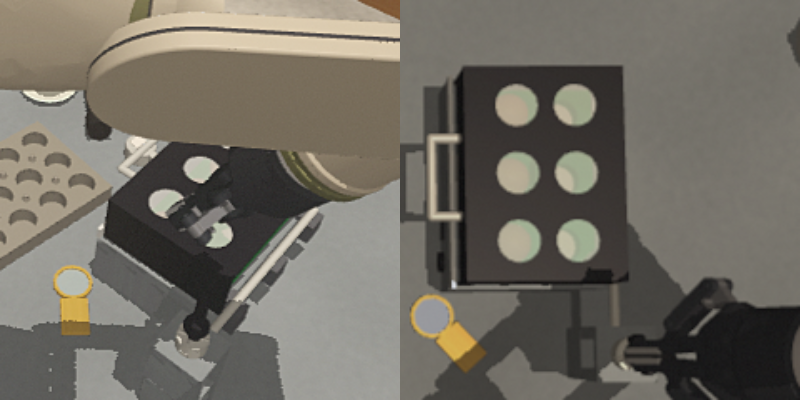

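The hood lies flat: plate z about 150.5, slope about 0.03°. Back off, make a last check of the knob, and hand in.

```bash
python3 -m jog '[[[0,0,-0.6,0,0,0,0],[0,0,-0.6,0,0,0,0],[0,0,0,0,0,0,0],[0,0,0,0,0,0,0]]]'
python3 - <<'E'
from h import *
s=st()
for n in('side','top'):
    p,d=snap(n);W=cloud(n,d)
    m=(W[...,0]>360)&(W[...,0]<440)&(W[...,1]<-210)&(W[...,1]>-290)&(W[...,2]>165)&(W[...,2]<195)&(d>0)&(p.max(-1)<70);P=W[m]
    if len(P)>10:
        t=P[P[:,2]>np.percentile(P[:,2],50)];print(n,P[:,2].max(),cv2.minAreaRect(t[:,:2].astype(np.float32)))
job.hand_in();print('handed in')
E
```

```text
time: 57.18
tool_pos: [402.1, -231.1, 336.5]
tcp_rot: [-180.0, -30.0, 91.8]
ft_force: [0.2, -0.2, -1.3]
finger_gap: -0.0
t 57.175 pos [ 402.1 -231.1  336.5] rpy [-180.   -30.    91.8] F [ 0.2 -0.2 -1.3] gap -0.0
side 186.1325480426001 ((397.5445556640625, -248.1859588623047), (40.63909149169922, 10.806884765625), 25.029417037963867)
top 188.8074320108775 ((400.2251281738281, -247.74171447753906), (37.80365753173828, 11.973978042602539), 21.1691837310791)
the job is handed in; nothing more can be done
handed in
```

The job is done and handed in at 57 s; no check failed.

- **Tray:** it sits fully down in the pocket with its cut corner in the filled-in corner. Its top read z 88 mm, against 87 expected.
- **Eggs:** all three hen's eggs from the flat stand blunt end up in the tray's front row of cups. They were upright when last seen, during the hood's swing; they were not viewed again under the shut hood.
- **Plunger:** I pulled it up, twisted it clockwise and left it in its notch. Afterwards the knob stood about 8 to 10 mm higher. The two cameras put the turn at 67° and 71°, and the gripper turned 69°, inside the notch's 64° to 72°.
- **Hood:** it is fully shut. Its top plate read 151.6 mm and 150.0 mm in the two cameras, against 150.5 mm for shut, with a slope under 0.1°, and it stopped firmly under 38 N of press. I did not see the tab itself directly; that it sits behind the rim follows from the hood being flat at shut height.

I did not touch the nest egg, magnifier, tally counter, torch or marker, and did not measure them again at the end.

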